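Check weight from behind the tea tins

ROBOT

A 6-joint arm with a two-finger parallel gripper is mounted at the origin on the work surface. World frame = base frame: x ahead of the robot, y to its left, z up, the work surface at z = 0. Lengths are in m, angles in rad, forces in N, time in s.
With the tool pointing down it reaches from about 0.325 to 0.9 m from the base axis. Payload 3.5 kg.
Tool frame: the origin (TCP) lies midway between the tips of the shut fingers; the grasp point (between the pads) lies 19 mm behind it; z points along the fingers, x is the direction in which the jaws open and shut, and the axes are right-handed (so a half turn about z gives the same grasp; the last joint's range is limited). The gripper opens to 85 mm and grips with 20 to 120 N. Pads are 22 mm wide; open, the fingers measure 114 mm over their backs; the gripper's body (76 mm by 85 mm) begins 54 mm behind the grasp point. The pads swing forward as they close: fully open they stand 13 mm farther back than shut.
Start: joints at [0.999, 0.276, -0.026, 1.268, 0, 1.467], TCP at [0.282, 0.558, 0.196] pointing down, gripper open.
Joint ranges: [-3.12, 3.12], [-0.85, 1.88], [-1.08, 1.24], [-1.95, 2.15], [-1.57, 1.53], [-3.14, 3.14]. Speed limits (rad/s): [2.57, 2.57, 3.14, 3.14, 3.14, 3.14].

INTERFACE

Orientations are given as a unit quaternion [x, y, z, w].
In Python, from workcell import ctrl gives the robot as it stands. The module is installed in compiled form; this text tells all that it offers.
- The arm moves only by the tool play_rows, never from a script. Its argument "steps" is a list of rows, each a list of 3 entries, a list of its own where there are three numbers: the shift along the tool's x, y, z normalised to -1 to 1, where 1 is 25 mm, then the turn about the tool's z normalised to -1 to 1, where 1 is 4 degrees, then the opening, from 0 (shut) to 1 (fully open). In form: [[[tx, ty, tz], spin, jaw], ...]. A call has 1 to 12 rows; each row shifts and turns the commanded pose from where the row before left it, along the tool's axes as they then stand; what a row does not reach is not made up. A row lasts 1/10 s, in which the tool goes at most 50 mm and 8.59 degrees, less where a joint would pass 70% of its speed; a pose out of reach is approached as far as the arm can. A call with a number of a shift or a turn outside -1 to 1 is refused whole. A call with a gripper value outside its range is refused whole. The fingers move at their own pace and stop on an object; the grip force is fixed at half the most. Time passes only in rows, so rows that do not move let the fingers close. It gives the time, the measured TCP pose, the force and the opening at its end, in the units of the state.
- ctrl.sense(): the state, without advancing time (a new reading comes with each control period).
- ctrl.get_image(name): name is "scene" or "top" or "wrist"; returns a dict with "pixels" (420x560x3 uint8, red, green, blue), "mtx" (3x3 intrinsics, pixels), "k1" (the pictures are not rectified: a ray, as slopes to the right and down, at radius r is drawn at 1 + k1 r^2 times it, then the intrinsics apply), "cam_to_world" (4x4, takes a point from camera to world coordinates); the wrist camera has in their place "hand_eye" (4x4, takes a point from camera to tool coordinates, whose origin is the TCP and whose axes are the tool frame's). Camera axes: x right, y down, z forward; pixel columns grow to the right and rows downward; lengths in m; the calibration is good to about 2 mm. A picture is of the moment at which its call begins: read the wrist's pose just before it. There is no depth.
- ctrl.sign_off(): hands the job in, once; it reports no verdict.
The state is a dict: "time": time; "joint_pos": joint angles; "qd": joint speeds; "joint_torque": joint torques, N m; "ee_pos": TCP position; "ee_rot": TCP orientation; "force": force on the tool from outside, world axes, zero at the start; "moment": the same for the moment, N m; "opening": finger opening in m.
Only numpy, scipy, OpenCV 4.12 (cv2) and the standard library are available. Lean on these libraries where they do the work, as an engineer would, in place of code of your own. Each camera call takes 0.05 s, during which the arm holds its last target.

TASK

The scale is due for its check, but its weights stand on the low wooden rack behind a row of three tea tins. Move the three tins onto the empty wooden board at the side, set the larger of the two brass weights gently in the middle of the scale pan, and then put each tin back on the spot where it stood at the start, straight in the row. Keep the tins upright throughout and leave the smaller weight standing where it is.

Things in the scene. Friction and masses are not known exactly. Their poses are not given: they have to be found in the camera images.
- rack: Low dark wooden tray, fixed: 170 mm deep (its x), 320 wide (its y). Origin: centre of its underside, on the table. Floor 12 mm above the table; lip 8 mm wide, 10 mm above the floor. Tins stand in a row along its y at x about -35 mm, 100 mm apart; the weights about 65 mm behind them, 70 mm apart, with a cup and a paper-wrapped tea dome (up to 45 mm tall) beside them at y about +-115 mm.
- round_tin_center (a point): Loose round tinplate tin with a flat lid, upright: 62 mm diameter, 128 mm tall, about 0.26 kg. The point is its centre, half-way up (64 mm above its foot), z up. The lid does not come off.
- square_tin_center (a point): Loose square tinplate tin, upright: 58 x 58 mm, straight sides up to 108 mm, then a round lid of 46 mm diameter, 124 mm tall in all, about 0.26 kg. The point is its centre, 62 mm above its foot; x and y square to its sides, z up. The lid does not come off.
- flat_tin_center (a point): Loose oblong tinplate tin with a hinged-looking flat lid (does not open), upright: 48 mm thick along its x, 76 mm wide along its y, 126 mm tall, about 0.26 kg. The point is its centre, 63 mm above its foot, z up.
- big_weight_center (a point): The larger brass check weight, loose: upright cylinder of 38 mm diameter and 46 mm height with a 20 mm knob on top, 64 mm tall in all, about 0.5 kg. The point is half-way up, 32 mm above its foot.
- small_weight_center (a point): The smaller brass check weight, loose, not to be moved: upright cylinder of 28 mm diameter and 34 mm height with a 14 mm knob, 49 mm tall in all. The point is 24.5 mm above its foot.
- pan (a point): Middle of the upper face of the scale's steel pan (155 mm along x, 185 along y), 60 mm above the table; axes as the scale, whose front with the dark display faces -x, towards the robot. The scale is fixed, 215 x 200 mm; nothing on it rises more than 2 mm above the pan's face.
- board_top (a point): Middle of the upper face of the empty light wooden board, the side area: flat, fixed, 150 mm along its x, 330 along its y, upper face 18 mm above the table. The tins fit on it in a row along y, 100 mm apart. Board and scale stand left and right in front of the rack, either way round; a loose steel scoop, 30 mm tall, lies between them.
Things that resemble listed ones, but are neither listed nor needed, are in the scene too. Leave any blue look-alike of the part that bears small_weight_center alone.

How it is judged:
On the way, in this order (a step that is already met when the one before it is completed fails the run):
1. all three tins stand upright and released on the side board together (x of round_tin_center in the frame of board_top between -0.072 and 0.072 m and y of round_tin_center in the frame of board_top between -0.162 and 0.162 m and z of round_tin_center in the frame of board_top between 0.058 and 0.07 m and angle between each of round_tin_center, square_tin_center, flat_tin_center's own z axis and vertical below 0.1 rad and contact force between the fingers and round_tin below 0.1 N and x of square_tin_center in the frame of board_top between -0.072 and 0.072 m and y of square_tin_center in the frame of board_top between -0.162 and 0.162 m and z of square_tin_center in the frame of board_top between 0.056 and 0.068 m and contact force between the fingers and square_tin below 0.1 N and x of flat_tin_center in the frame of board_top between -0.072 and 0.072 m and y of flat_tin_center in the frame of board_top between -0.162 and 0.162 m and z of flat_tin_center in the frame of board_top between 0.057 and 0.069 m and contact force between the fingers and flat_tin below 0.1 N), for 0.2 s.
2. the larger weight stands released in the middle of the scale pan (horizontal distance between big_weight_center and pan below 0.015 m and z of big_weight_center in the frame of pan between 0.026 and 0.038 m and angle between big_weight_center's own z axis and vertical below 0.1 rad and contact force between the fingers and big_weight below 0.1 N), for 0.3 s.
At the end, for the whole second after the job is handed in: Larger weight upright, released, within 15 mm of the pan's middle; each tin upright, released, at rest within 15 mm of its starting place, square and oblong tins within 0.3 rad of straight with the rack; smaller weight upright within 15 mm of its start (all of step 2 and linear speed of each of big_weight, round_tin, square_tin, flat_tin below 0.02 m/s and distance of each of round_tin_center, square_tin_center, flat_tin_center, small_weight_center from where it was at the start of the episode below 0.015 m and angle between each of round_tin_center, square_tin_center, flat_tin_center, small_weight_center's own z axis and vertical below 0.1 rad and contact force between the fingers and round_tin below 0.1 N and contact force between the fingers and square_tin below 0.1 N and contact force between the fingers and flat_tin below 0.1 N and angle between the x axis of flat_tin_center and the x axis of rack, either way round below 0.3 rad and (angle between the x axis of square_tin_center and the x axis of rack, either way round below 0.3 rad or angle between the y axis of square_tin_center and the x axis of rack, either way round below 0.3 rad)); the robot touches nothing.
It fails at once if a tin is tipped more than 0.5 rad (angle between any of round_tin_center, square_tin_center, flat_tin_center's own z axis and vertical above 0.5 rad).
It fails at once if the larger weight is let fall onto the pan (faster than 0.4 m/s, not held) or pressed on it with over 60 N ((horizontal distance between big_weight_center and pan below 0.08 m and z of big_weight_center in the frame of pan below 0.062 m and linear speed of big_weight above 0.4 m/s and contact force between the fingers and big_weight below 0.1 N) or contact force between big_weight and scale above 60 N).
It also fails if it takes over 144 s, if anything falls off the work surface, if the arm or the gripper's body presses on something with over 40 N, if the wrist force passes 120 N, or if a joint passes its speed limit or range.

## Working session

There is one attempt and no reset: what is moved stays moved. The work goes in short steps, Python scripts to look and compute and a tool call to move; the robot and the scene stay as the last step left them, time stands still between calls to the robot, and variables do not carry over. Pictures are saved under pics/ and viewed, and the job is handed in when it is done.

Besides the shell and the picture viewer there is one more tool, called as name([rows], argument=value, ...), one row to a line, values as JSON. play_rows: Moves the arm, as the interface text tells. Scaled input: -1 to 1 covers 25 mm each way for a shift and 4 degrees each way for a turn. Its arguments: {"type":"object","properties":{"steps":{"type":"array"}},"required":["steps"]}

```bash
mkdir -p pics; python3 - <<'E'
from workcell import ctrl
import cv2,numpy as np
s=ctrl.sense();print(s)
for n in ["scene","top","wrist"]:
    d=ctrl.get_image(n)
    cv2.imwrite(f"pics/{n}0.png",d["pixels"][:,:,::-1])
    print(n,{k:(v.tolist() if hasattr(v,'tolist') else v) for k,v in d.items() if k!="pixels"})
    np.savez(f"{n}0.npz",**d)
E
```

```text
{'time': 0.0, 'joint_pos': array([ 9.98596524e-01,  2.77129602e-01, -2.78953177e-02,  1.26798440e+00,
       -3.88453584e-06,  1.46740573e+00]), 'qd': array([ 1.62784044e-03, -1.82035899e-03, -1.52606903e-03,  1.03124896e-03,
        1.40036124e-03, -9.56352327e-05]), 'joint_torque': array([-7.09767173e-04, -4.45513880e+01,  2.95199239e+01,  1.65065727e-02,
       -3.44444209e-05,  4.54419478e-06]), 'ee_pos': array([0.28192938, 0.55684156, 0.19515508]), 'ee_rot': array([ 8.52004258e-01,  5.23533685e-01, -9.96650874e-04,  4.80648707e-04]), 'force': array([ 0.05909909, -0.49432893,  0.1703781 ]), 'moment': array([ 0.0344899 , -0.00446566, -0.00872658]), 'opening': 0.08521881474924808}
scene {'mtx': [[401.73804253986657, 0.0, 279.49657705512544], [0.0, 401.73804253986657, 210.29606941354464], [0.0, 0.0, 1.0]], 'k1': 0.035312455727481484, 'cam_to_world': [[0.5621942546669693, 0.5674623023518685, -0.6016013259867099, 1.1385244403526231], [0.8269823212651105, -0.38033519488928735, 0.4140596331973179, -0.3476720818083909], [0.006153075200311093, -0.7302956079137026, -0.6831035534437915, 0.6
[... 250 characters left out ...]
 0.1951515058553342, 0.44119873717662805], [-0.9990296312146355, -0.028689697218975824, -0.03341702004417004, 0.018432749926955552], [0.03836538019770625, -0.19423929846589347, -0.9802036485005362, 0.9731236262985888], [0.0, 0.0, 0.0, 1.0]]}
wrist {'mtx': [[315.28648475539757, 0.0, 278.8376280858863], [0.0, 315.28648475539757, 208.7815971654227], [0.0, 0.0, 1.0]], 'k1': 0.025608892977496526, 'hand_eye': [[0.9999996764422054, -0.00023022629741252287, 0.0007707861806037969, -0.001194081089181176], [2.050153309461738e-05, 0.965153670108858, 0.26168376459973147, -0.06552571344228403], [-0.0008041735952956915, -0.26168366412761146, 0.9651533625458576, -0.17736123702175619], [0.0, 0.0, 0.0, 1.0]]}
```

View pics/scene0.png

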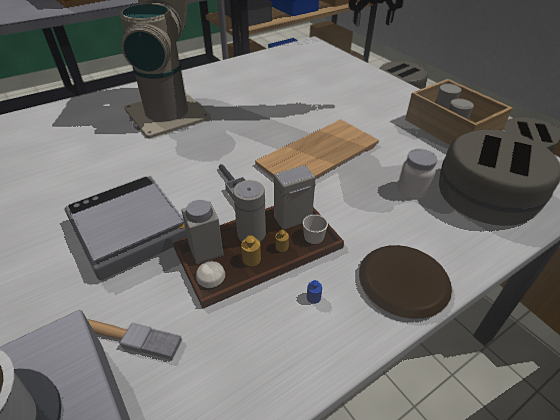

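View pics/top0.png

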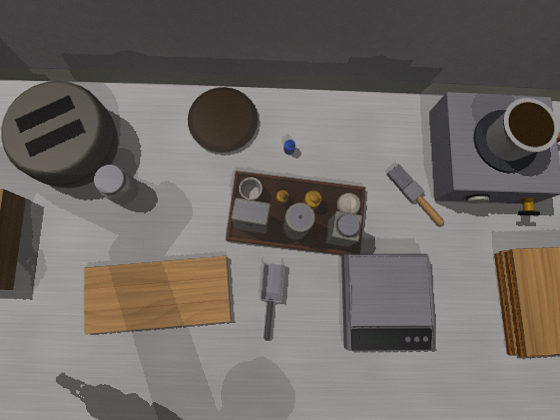

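View pics/wrist0.png

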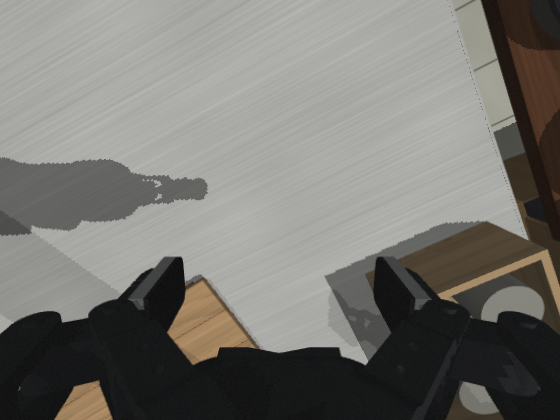

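```bash
cat > h.py <<'E'
import numpy as np,cv2
def ray(d,u,v):
    K=np.array(d["mtx"],float);k=float(d["k1"])
    # slopes drawn at (1+k r^2)*s
    dist=np.array([k,0,0,0,0.])
    p=cv2.undistortPoints(np.array([[[u,v]]],float),K,dist)[0,0]
    T=np.array(d["cam_to_world"])
    return T[:3,3],T[:3,:3]@np.array([p[0],p[1],1.])
def onz(d,u,v,z):
    o,r=ray(d,u,v); return (o+r*(z-o[2])/r[2])
def proj(d,P):
    T=np.linalg.inv(np.array(d["cam_to_world"]))
    P=np.atleast_2d(P).astype(float)
    q=P@T[:3,:3].T+T[:3,3]
    return cv2.projectPoints(q.reshape(-1,1,3),np.zeros(3),np.zeros(3),np.array(d["mtx"],float),np.array([float(d["k1"]),0,0,0,0]))[0][:,0]
def tri(obs):
    A=np.zeros((3,3));b=np.zeros(3)
    for d,u,v in obs:
        o,r=ray(d,u,v);r=r/np.linalg.norm(r);M=np.eye(3)-np.outer(r,r);A+=M;b+=M@o
    return np.linalg.solve(A,b)
def load(n): return dict(np.load(n,allow_pickle=True))
def wristd(d,s):
    from scipy.spatial.transform import Rotation as R
    T=np.eye(4);T[:3,:3]=R.from_quat(s["ee_rot"]).as_matrix();T[:3,3]=s["ee_pos"]
    d=dict(d);d["cam_to_world"]=T@d["hand_eye"];return d
def crop(d,x0,y0,x1,y1,f,name,pts=None):
    im=d["pixels"][y0:y1,x0:x1,::-1]
    im=cv2.resize(im,None,fx=f,fy=f,interpolation=cv2.INTER_CUBIC)
    im=np.ascontiguousarray(im)
    step=10
    for x in range((x0+9)//step*step,x1,step):
        cv2.line(im,((x-x0)*f,0),((x-x0)*f,6 if x%50 else 16),(0,0,255),1)
        if x%20==0: cv2.putText(im,str(x),((x-x0)*f,24),0,0.35,(0,0,255),1)
    for y in range((y0+9)//step*step,y1,step):
        cv2.line(im,(0,(y-y0)*f),(6,(y-y0)*f),(0,0,255),1)
        if y%20==0: cv2.putText(im,str(y),(8,(y-y0)*f+4),0,0.35,(0,0,255),1)
    if pts is not None:
        for (u,v) in pts:
            cv2.circle(im,(int(round((u+.5-x0)*f)),int(round((v+.5-y0)*f))),2,(0,255,0),-1)
    cv2.imwrite(name,im)
E
python3 - <<'E'
from h import *
t=load("top0.npz");s=load("scene0.npz")
crop(t,220,165,375,260,5,"pics/t_rack.png")
crop(t,80,240,440,360,2,"pics/t_bs.png")
crop(s,160,150,360,310,4,"pics/s_rack.png")
E
```

```text
(no output)
```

View pics/t_rack.png

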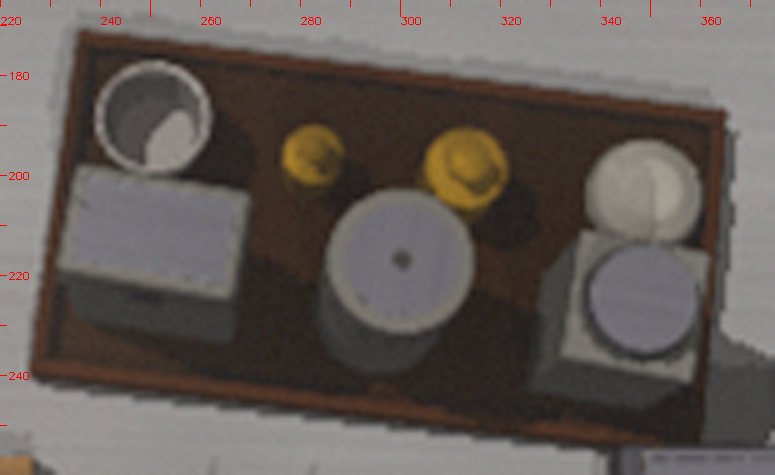

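View pics/t_bs.png

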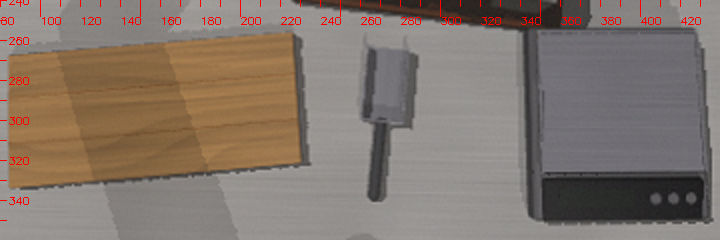

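View pics/s_rack.png

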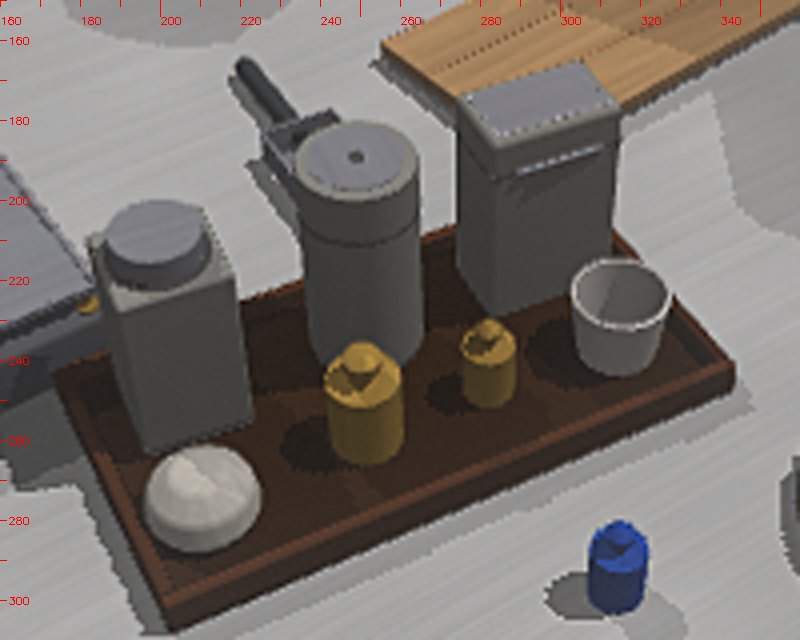

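```bash
python3 - <<'E'
from h import *
t=load("top0.npz");s=load("scene0.npz")
crop(t,335,240,445,360,5,"pics/t_scale.png")
crop(t,75,245,240,345,4,"pics/t_board.png")
crop(s,55,165,215,285,5,"pics/s_scale.png")
crop(s,245,110,390,190,5,"pics/s_board.png")
f=lambda d,x0,y0,k,x,y:(d,x0+x/k-.5,y0+y/k-.5)
for n,a,b,z in [("round",(401,261),(357,158),.14),("sq",(643,299),(157,232),.136),("flat",(157.5,232),(539.5,100),.138),("big",(470,160),(361,348),.076),("small",(315,155),(490,325),.061)]:
    ta=f(t,220,165,5,*a);sb=f(s,160,150,4,*b)
    print(n,onz(*ta,z),onz(*sb,z),tri([ta,sb]))
E
```

```text
round [ 0.60463846 -0.05551744  0.14      ] [ 0.60425759 -0.05393276  0.14      ] [ 0.60477755 -0.05491347  0.14076267]
sq [ 0.59210825 -0.15813341  0.136     ] [ 0.59422709 -0.15770744  0.136     ] [ 0.59258513 -0.15780244  0.13477444]
flat [0.61441003 0.0464623  0.138     ] [0.6146579 0.0494223 0.138    ] [0.61496028 0.0475618  0.13877885]
big [ 0.66492012 -0.09215714  0.076     ] [ 0.66207949 -0.08984777  0.076     ] [ 0.66435367 -0.09148167  0.07894058]
small [ 0.66878988 -0.02219981  0.061     ] [ 0.67251686 -0.02031782  0.061     ] [ 0.67019117 -0.0207939   0.05900376]
```

View pics/t_scale.png

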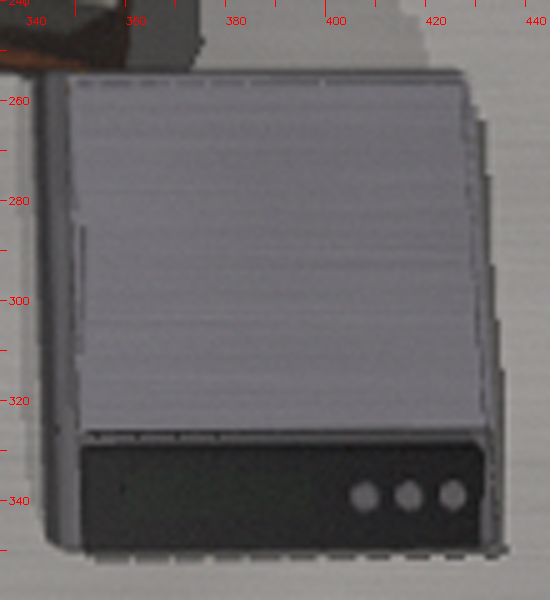

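View pics/t_board.png

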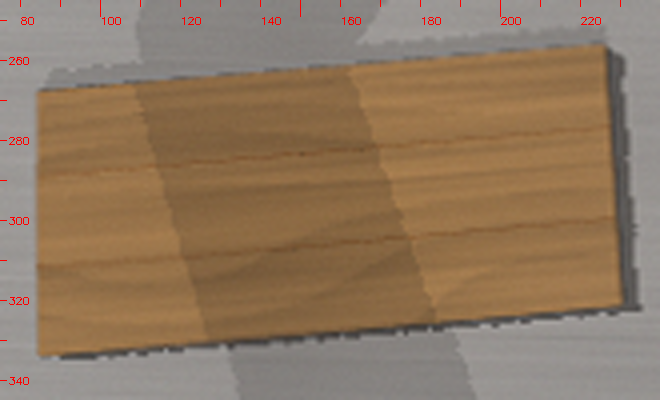

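View pics/s_scale.png

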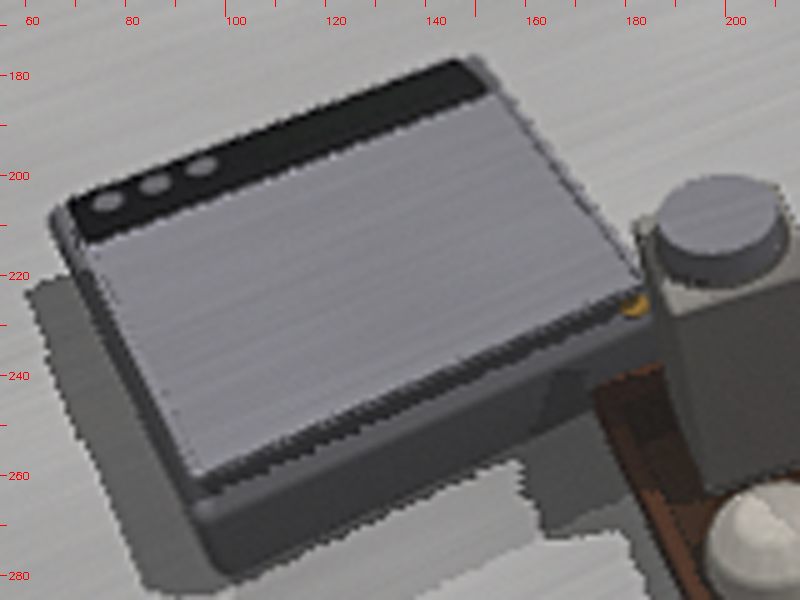

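View pics/s_board.png

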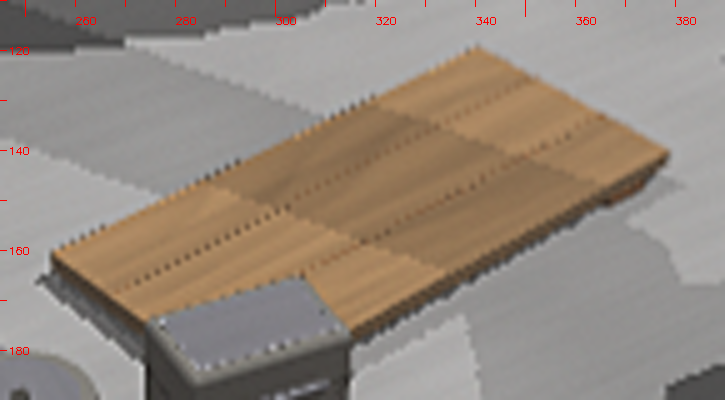

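```bash
cat > fit.py <<'E'
from h import *
from scipy.optimize import least_squares
t=load("top0.npz");s=load("scene0.npz")
def fit(name,hx,hy,z,obs,x0):
    # obs: (cam,u,v,sx,sy)
    def P(p,sx,sy):
        c,q=np.cos(p[2]),np.sin(p[2]);a,b=sx*hx,sy*hy
        return [p[0]+c*a-q*b,p[1]+q*a+c*b,z]
    def res(p):
        return np.concatenate([proj(d,[P(p,sx,sy)])[0]-[u,v] for d,u,v,sx,sy in obs])
    r=least_squares(res,x0);print(name,r.x.round(4),np.degrees(r.x[2]).round(2));print(r.fun.reshape(-1,2).round(1).tolist())
    return r.x
f=lambda d,x0,y0,k,x,y:(d,x0+x/k-.5,y0+y/k-.5)
T=lambda x,y,sx,sy:f(t,335,240,5,x,y)+(sx,sy)
S=lambda x,y,sx,sy:f(s,55,165,5,x,y)+(sx,sy)
fit("pan",.0775,.0925,.06,[T(70,80,1,1),T(465,76,1,-1),T(484,428,-1,-1),T(80,430,-1,1),S(92,247,-1,-1),S(497,95,-1,1),S(643,283,1,1),S(198,480,1,-1)],[.4,-.25,0])
T=lambda x,y,sx,sy:f(t,75,245,4,x,y)+(sx,sy)
S=lambda x,y,sx,sy:f(s,245,110,5,x,y)+(sx,sy)
fit("board",.075,.165,.018,[T(37,90,1,1),T(606,45,1,-1),T(622,305,-1,-1),T(38,355,-1,1),S(53,252,-1,-1),S(478,46,-1,1),S(668,152,1,1)],[.4,.3,0])
T=lambda x,y,sx,sy:f(t,220,165,5,x,y)+(sx,sy)
S=lambda x,y,sx,sy:f(s,160,150,4,x,y)+(sx,sy)
fit("rack",.085,.16,.022,[T(80,32,1,1),T(725,112,1,-1),T(33,372,-1,1),S(58,370,-1,-1),S(168,597,1,-1),S(735,365,1,1)],[.6,-.05,0])
fit("flat",.024,.038,.138,[T(80,167,1,1),T(250,192,1,-1),T(238,298,-1,-1),T(62,270,-1,1),S(460,98,-1,-1),S(583,62,-1,1),S(620,103,1,1),S(495,138,1,-1)],[.6,.05,0])
fit("sq",.029,.029,.12,[T(580,232,1,1),T(708,250,1,-1),T(692,382,-1,-1),T(560,360,-1,1),S(105,313,1,-1),S(237,278,1,1)],[.6,-.15,0])
E
python3 fit.py
```

```text
pan [ 0.4596 -0.2665  0.0194] 1.11
[[-0.8, -0.5], [0.2, 0.6], [0.9, -0.1], [-0.7, 0.1], [-2.1, 0.2], [1.1, -1.1], [1.4, -0.0], [-0.5, 0.3]]
board [0.4393 0.2612 0.1082] 6.2
[[-0.4, -0.3], [-0.1, -0.5], [0.2, 0.3], [-0.4, 0.2], [-1.1, 0.3], [-0.2, 0.2], [0.5, -0.0]]
rack [ 0.6374 -0.0566 -0.0992] -5.68
[[-1.2, -0.6], [0.2, 0.1], [-2.0, 0.4], [-1.7, -1.2], [-0.8, 2.3], [0.5, -0.5]]
flat [ 0.6149  0.048  -0.1325] -7.59
[[-1.2, -1.1], [0.6, -0.4], [-0.7, 0.6], [-1.6, 0.4], [-2.3, -0.6], [-1.0, -1.3], [1.2, 1.0], [-0.5, 2.7]]
sq [ 0.592  -0.1591 -0.1655] -9.48
[[0.3, -0.8], [1.1, 0.7], [0.3, 0.5], [0.0, -0.2], [2.1, -0.2], [-0.7, -0.5]]
```

play_rows([
  [[0, 0, -0.5], 1, 1],
  [[0, 0, -0.5], 1, 1],
  [[0, 0, -0.5], 1, 1],
  [[0, 0, -0.5], 1, 1],
  [[0, 0, -0.5], 1, 1],
  [[0, 0, -0.5], 1, 1],
  [[0, 0, -0.5], 1, 1],
  [[0, 0, -0.5], 1, 1],
  [[0, 0, 0], 1, 1],
  [[0, 0, 0], 1, 1],
  [[0, 0, 0], 1, 1],
  [[0, 0, 0], 1, 1],
])

```text
time: 1.35
ee_pos: [0.2823, 0.5573, 0.2959]
ee_rot: [0.991, 0.13, -0.0, 0.0]
force: [0.3, -0.2, -0.0]
opening: 0.0856
```

```bash
cat > go.py <<'E'
import sys
from h import *
from workcell import ctrl
from scipy.spatial.transform import Rotation as R
def state():
    s=ctrl.sense();M=R.from_quat(s["ee_rot"]).as_matrix()
    yaw=np.degrees(np.arctan2(M[1,0],M[0,0]))
    print("t",round(s["time"],2),"pos",s["ee_pos"].round(4),"yaw",yaw.round(2),"tilt",np.degrees(np.arccos(-M[2,2])).round(2),"F",s["force"].round(1),"op",round(s["opening"],4))
    return s,M,yaw
def to(x,y,z,yaw=None):
    s,M,y0=state()
    d=M.T@(np.array([x,y,z])-s["ee_pos"])
    print("units (25mm) tool xyz:",(d/.025).round(2),"spin units:",None if yaw is None else round(-(yaw-y0)/4,2))
if __name__=="__main__":
    a=[float(v) for v in sys.argv[1:]]
    to(*a) if a else state()
E
python3 go.py .56 .0 .30 -6.2
```

```text
t 1.35 pos [0.2823 0.5573 0.2959] yaw 14.97 tilt 0.05 F [ 0.3 -0.2 -0. ] op 0.0856
units (25mm) tool xyz: [ 4.97 24.41 -0.15] spin units: 5.29
```

play_rows([
  [[0, 0, 0], 1, 1],
  [[0, 0, 0], 1, 1],
  [[0, 0, 0], 1, 1],
  [[0, 0, 0], 1, 1],
  [[0, 0, 0], 1, 1],
  [[0, 0, 0], 0.29, 1],
  [[0.3, 0.5, 0], 0, 1],
  [[0.6, 0.9, 0], 0, 1],
  [[0.6, 0.9, 0], 0, 1],
  [[0.6, 0.9, 0], 0, 1],
  [[0.6, 0.9, 0], 0, 1],
  [[0.6, 0.9, 0], 0, 1],
])

```text
time: 2.55
ee_pos: [0.3518, 0.4226, 0.2963]
ee_rot: [0.999, -0.052, 0.0, 0.0]
force: [0.7, 1.0, 1.3]
opening: 0.0853
```

```bash
python3 go.py .62 .0 .30 -6.2
```

```text
t 2.55 pos [0.3518 0.4226 0.2963] yaw -5.97 tilt 0.03 F [0.7 1.  1.3] op 0.0853
units (25mm) tool xyz: [12.43 15.7  -0.14] spin units: 0.06
```

play_rows([
  [[0.8, 1, 0], 0, 1],
  [[0.8, 1, 0], 0, 1],
  [[0.8, 1, 0], 0, 1],
  [[0.8, 1, 0], 0, 1],
  [[0.8, 1, 0], 0, 1],
  [[0.8, 1, 0], 0, 1],
  [[0.8, 1, 0], 0, 1],
  [[0.8, 1, 0], 0, 1],
  [[0.8, 1, 0], 0, 1],
  [[0.8, 1, 0], 0, 1],
  [[0.8, 1, 0], 0, 1],
  [[0.8, 1, 0], 0, 1],
])

```text
time: 3.75
ee_pos: [0.5585, 0.099, 0.2963]
ee_rot: [0.999, -0.052, -0.0, 0.0]
force: [-0.1, 0.2, -0.0]
opening: 0.0854
```

play_rows([
  [[0.8, 0.9, 0], 0, 1],
  [[0.7, 0.7, 0], 0, 1],
  [[0.5, 0.5, 0], 0, 1],
  [[0.3, 0.3, 0], 0, 1],
  [[0, 0, 0], 0, 1],
  [[0, 0, 0], 0, 1],
  [[0, 0, 0], 0, 1],
])

```text
time: 4.45
ee_pos: [0.6088, 0.0363, 0.2965]
ee_rot: [0.999, -0.052, -0.0, -0.0]
force: [-0.2, -0.4, -0.0]
opening: 0.0855
```

```bash
python3 - <<'E'
from go import *
s,M,y=state()
d=ctrl.get_image("wrist");d=wristd(d,s);np.savez("w1.npz",**d)
cv2.imwrite("pics/w1.png",d["pixels"][:,:,::-1])
to(.62,0,.3,-6.2)
E
```

```text
t 4.45 pos [0.6088 0.0363 0.2965] yaw -5.95 tilt 0.02 F [-0.2 -0.4 -0. ] op 0.0855
t 4.5 pos [0.6089 0.0363 0.2965] yaw -5.94 tilt 0.01 F [-0.3 -0.4  0. ] op 0.0857
units (25mm) tool xyz: [ 0.59  1.4  -0.14] spin units: 0.06
```

View pics/w1.png

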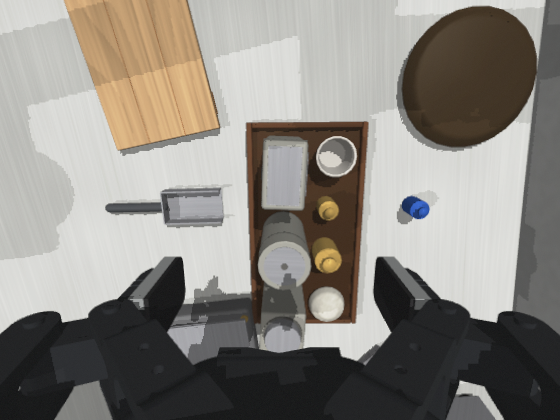

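```bash
python3 - <<'E'
from h import *
d=load("w1.npz")
crop(d,235,110,385,250,5,"pics/w1a.png")
crop(d,235,200,385,340,5,"pics/w1b.png")
E
```

```text
(no output)
```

View pics/w1a.png

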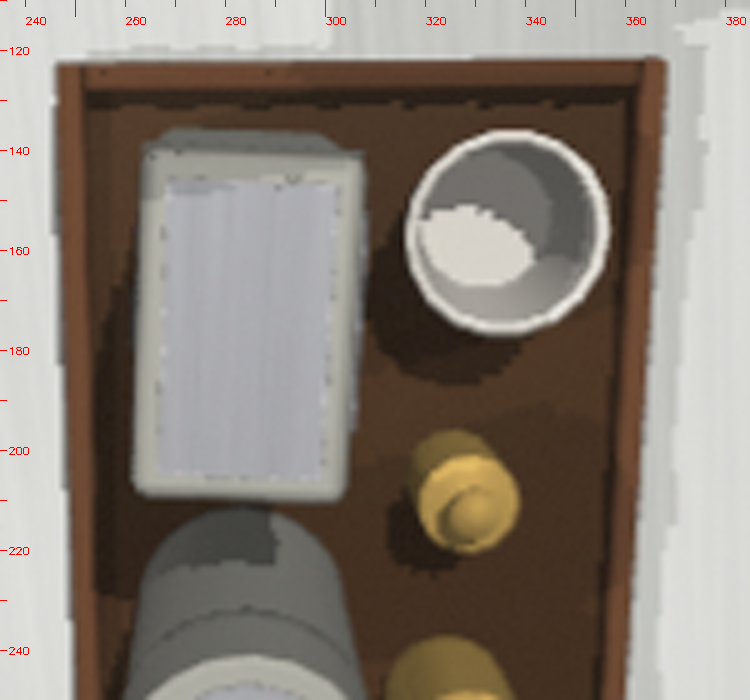

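View pics/w1b.png

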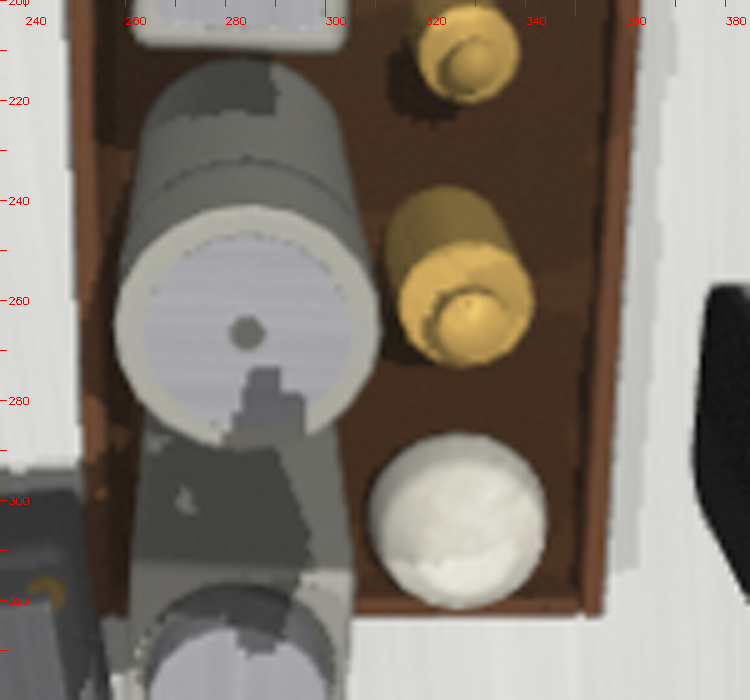

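```bash
python3 - <<'E'
from h import *
d=load("w1.npz");t=load("top0.npz");s=load("scene0.npz")
A=lambda x,y,z,b=0:onz(d,235+x/5-.5,(200 if b else 110)+y/5-.5,z).round(4)
fl=[A(145,150,.138),A(362,152,.138),A(345,498,.138),A(133,497,.138)]
print("flat",np.mean(fl,0),fl)
print("round",A(247,327,.14,1),"round dia",A(115,325,.14,1),A(380,325,.14,1))
print("big",A(475,320,.076,1),A(466,303,.058,1),"small",A(472,513,.061),A(468,503,.046))
print("sq edge",A(130,565,.12,1),A(350,570,.12,1))
print("rack",A(55,63,.022),A(665,58,.022),A(605,613,.022,1))
E
```

```text
flat [0.615325 0.04685  0.138   ] [array([0.5982, 0.0864, 0.138 ]), array([0.643 , 0.0813, 0.138 ]), array([0.6333, 0.0073, 0.138 ]), array([0.5868, 0.0124, 0.138 ])]
round [ 0.6052 -0.0562  0.14  ] round dia [ 0.575  -0.0525  0.14  ] [ 0.6357 -0.0588  0.14  ]
big [ 0.6655 -0.0906  0.076 ] [ 0.6655 -0.0937  0.058 ] small [ 0.6713 -0.0219  0.061 ] [ 0.6724 -0.0233  0.046 ]
sq edge [ 0.5684 -0.1278  0.12  ] [ 0.624  -0.1351  0.12  ]
rack [0.5702 0.1072 0.022 ] [0.7373 0.0909 0.022 ] [ 0.7079 -0.2246  0.022 ]
```

```bash
python3 go.py .6152 .047 .085 -6.2
```

```text
t 4.5 pos [0.6089 0.0363 0.2965] yaw -5.94 tilt 0.01 F [-0.3 -0.4  0. ] op 0.0857
units (25mm) tool xyz: [ 0.21 -0.45  8.46] spin units: 0.06
```

play_rows([
  [[0.21, -0.45, 0.4], 0.06, 1],
  [[0, 0, 0.8], 0, 1],
  [[0, 0, 0.9], 0, 1],
  [[0, 0, 0.9], 0, 1],
  [[0, 0, 0.8], 0, 1],
  [[0, 0, 0.6], 0, 1],
  [[0, 0, 0.4], 0, 1],
  [[0, 0, 0], 0, 1],
  [[0, 0, 0], 0, 1],
])

```text
time: 5.4
ee_pos: [0.6163, 0.0462, 0.1768]
ee_rot: [0.999, -0.055, 0.0, -0.0]
force: [-0.2, 0.1, 0.2]
opening: 0.0853
```

```bash
python3 - <<'E'
from go import *
to(.6152,.047,.085,-6.2)
s,M,y=state()
d=ctrl.get_image("wrist");cv2.imwrite("pics/w2.png",d["pixels"][:,:,::-1])
E
```

```text
t 5.4 pos [0.6163 0.0462 0.1768] yaw -6.25 tilt 0.05 F [-0.2  0.1  0.2] op 0.0853
units (25mm) tool xyz: [-0.05 -0.03  3.67] spin units: -0.01
t 5.4 pos [0.6163 0.0462 0.1768] yaw -6.25 tilt 0.05 F [-0.2  0.1  0.2] op 0.0853
```

View pics/w2.png

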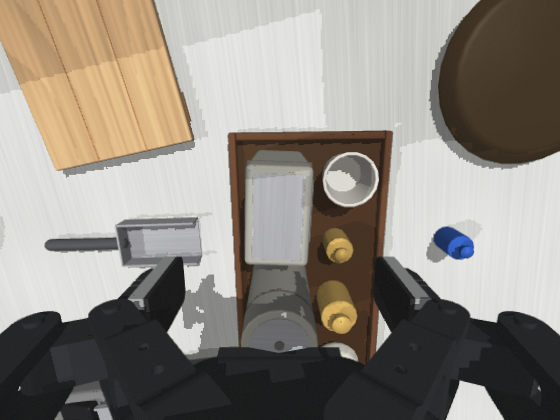

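play_rows([
  [[-0.05, -0.03, 0.4], 0, 1],
  [[0, 0, 0.8], 0, 1],
  [[0, 0, 0.9], 0, 1],
  [[0, 0, 0.8], 0, 1],
  [[0, 0, 0.5], 0, 1],
  [[0, 0, 0.27], 0, 1],
  [[0, 0, 0], 0, 1],
  [[0, 0, 0], 0, 1],
])

```text
time: 6.25
ee_pos: [0.6154, 0.0469, 0.0854]
ee_rot: [0.999, -0.055, 0.001, -0.0]
force: [0.1, -0.0, -0.3]
opening: 0.0853
```

play_rows([
  [[0, 0, 0], 0, 0.2],
  [[0, 0, 0], 0, 0.2],
  [[0, 0, 0], 0, 0.2],
  [[0, 0, 0], 0, 0.2],
  [[0, 0, 0], 0, 0.2],
  [[0, 0, 0], 0, 0.2],
  [[0, 0, 0], 0, 0.2],
])

```text
time: 6.95
ee_pos: [0.616, 0.0469, 0.086]
ee_rot: [0.999, -0.055, 0.001, -0.0]
force: [0.7, 0.9, 6.4]
opening: 0.0468
```

```bash
python3 go.py .6152 .047 .085 -6.2
```

```text
t 6.95 pos [0.616  0.0469 0.086 ] yaw -6.26 tilt 0.16 F [0.7 0.9 6.4] op 0.0468
units (25mm) tool xyz: [-0.03 -0.    0.04] spin units: -0.02
```

play_rows([
  [[0, 0, -0.2], 0, 0.2],
  [[0, 0, -0.5], 0, 0.2],
  [[0, 0, -0.7], 0, 0.2],
  [[0, 0, -0.7], 0, 0.2],
  [[0, 0, -0.5], 0, 0.2],
  [[0, 0, -0.3], 0, 0.2],
  [[0, 0, 0], 0, 0.2],
  [[0, 0, 0], 0, 0.2],
])

```text
time: 7.75
ee_pos: [0.6142, 0.0469, 0.1565]
ee_rot: [0.999, -0.055, -0.001, 0.0]
force: [0.7, 0.6, -3.3]
opening: 0.0468
```

```bash
python3 go.py .4285 .3606 .158 -6.2
```

```text
t 7.75 pos [0.6142 0.0469 0.1565] yaw -6.26 tilt 0.06 F [ 0.7  0.6 -3.3] op 0.0468
units (25mm) tool xyz: [ -8.75 -11.66  -0.05] spin units: -0.01
```

play_rows([
  [[-0.225, -0.3, 0], 0, 0.2],
  [[-0.45, -0.6, 0], 0, 0.2],
  [[-0.6, -0.8, 0], 0, 0.2],
  [[-0.6, -0.8, 0], 0, 0.2],
  [[-0.6, -0.8, 0], 0, 0.2],
  [[-0.6, -0.8, 0], 0, 0.2],
  [[-0.6, -0.8, 0], 0, 0.2],
  [[-0.6, -0.8, 0], 0, 0.2],
  [[-0.6, -0.8, 0], 0, 0.2],
  [[-0.6, -0.8, 0], 0, 0.2],
  [[-0.6, -0.8, 0], 0, 0.2],
  [[-0.6, -0.8, 0], 0, 0.2],
])

```text
time: 8.95
ee_pos: [0.4705, 0.2878, 0.1565]
ee_rot: [0.999, -0.054, -0.001, 0.0]
force: [-0.6, -0.1, -3.2]
opening: 0.0466
```

play_rows([
  [[-0.6, -0.8, 0], 0, 0.2],
  [[-0.6, -0.8, 0], 0, 0.2],
  [[-0.45, -0.6, 0], 0, 0.2],
  [[-0.3, -0.4, 0], 0, 0.2],
  [[-0.12, -0.16, 0], 0, 0.2],
  [[0, 0, 0], 0, 0.2],
  [[0, 0, 0], 0, 0.2],
])

```text
time: 9.65
ee_pos: [0.4292, 0.36, 0.157]
ee_rot: [0.998, -0.055, 0.0, 0.0]
force: [0.9, -0.3, -3.4]
opening: 0.0467
```

```bash
python3 - <<'E'
from go import *
to(.4285,.3606,.0925,-6.2)
d=ctrl.get_image("wrist");cv2.imwrite("pics/w3.png",d["pixels"][:,:,::-1])
E
```

```text
t 9.65 pos [0.4292 0.36   0.157 ] yaw -6.28 tilt 0.03 F [ 0.9 -0.3 -3.4] op 0.0467
units (25mm) tool xyz: [-0.03 -0.02  2.58] spin units: -0.02
```

View pics/w3.png

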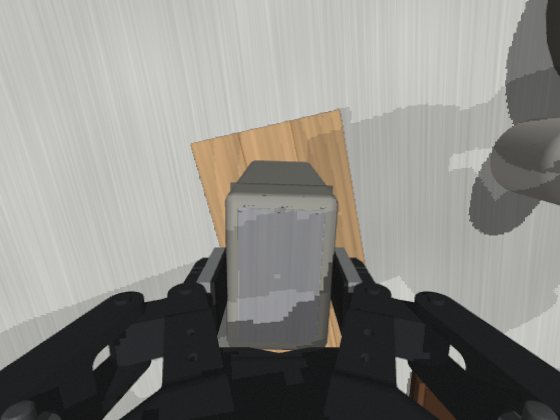

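play_rows([
  [[0, 0, 0.3], 0, 0.2],
  [[0, 0, 0.5], 0, 0.2],
  [[0, 0, 0.6], 0, 0.2],
  [[0, 0, 0.5], 0, 0.2],
  [[0, 0, 0.3], 0, 0.2],
  [[0, 0, 0.15], 0, 0.2],
  [[0, 0, 0.1], 0, 0.2],
  [[0, 0, 0.08], 0, 0.2],
  [[0, 0, 0.05], 0, 0.2],
  [[0, 0, 0], 0, 0.2],
  [[0, 0, 0], 0, 0.2],
])

```text
time: 10.8
ee_pos: [0.4294, 0.3607, 0.093]
ee_rot: [0.999, -0.055, 0.0, -0.0]
force: [-0.4, -1.1, -2.1]
opening: 0.0465
```

play_rows([
  [[0, 0, 0.03], 0, 0.2],
  [[0, 0, 0.03], 0, 0.2],
  [[0, 0, 0], 0, 0.2],
])

```text
time: 11.1
ee_pos: [0.4294, 0.3608, 0.0919]
ee_rot: [0.999, -0.055, 0.0, -0.0]
force: [-1.4, 0.1, 2.3]
opening: 0.0465
```

play_rows([
  [[0, 0, 0], 0, 0.7],
  [[0, 0, 0], 0, 1],
  [[0, 0, 0], 0, 1],
  [[0, 0, 0], 0, 1],
  [[0, 0, 0], 0, 1],
  [[0, 0, 0], 0, 1],
])

```text
time: 11.7
ee_pos: [0.4291, 0.3605, 0.091]
ee_rot: [0.999, -0.055, -0.0, 0.0]
force: [0.8, -0.2, -0.3]
opening: 0.0855
```

play_rows([
  [[0, 0, -0.3], 0, 1],
  [[0, 0, -0.6], 0, 1],
  [[0, 0, -0.9], 0, 1],
  [[0, 0, -0.9], 0, 1],
  [[0, 0, -0.9], 0, 1],
  [[0, 0, -0.6], 0, 1],
  [[0, 0, -0.3], 0, 1],
  [[0, 0, 0], 0, 1],
  [[0, 0, 0], 0, 1],
])

```text
time: 12.6
ee_pos: [0.4288, 0.3603, 0.203]
ee_rot: [0.999, -0.055, -0.0, 0.0]
force: [0.4, -0.7, 0.1]
opening: 0.0856
```

```bash
python3 - <<'E'
from go import *
to(.605,-.0557,.2,-6.2)
d=ctrl.get_image("wrist");cv2.imwrite("pics/w4.png",d["pixels"][:,:,::-1])
E
```

```text
t 12.6 pos [0.4288 0.3603 0.203 ] yaw -6.26 tilt 0.05 F [ 0.4 -0.7  0.1] op 0.0856
units (25mm) tool xyz: [ 8.82 15.77  0.12] spin units: -0.01
```

View pics/w4.png

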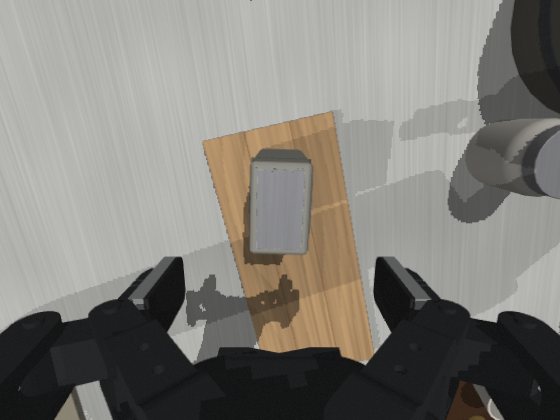

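play_rows([
  [[0.22, 0.4, 0], 0, 1],
  [[0.45, 0.8, 0], 0, 1],
  [[0.5, 0.9, 0], 0, 1],
  [[0.5, 0.9, 0], 0, 1],
  [[0.5, 0.9, 0], 0, 1],
  [[0.5, 0.9, 0], 0, 1],
  [[0.5, 0.9, 0], 0, 1],
  [[0.5, 0.9, 0], 0, 1],
  [[0.5, 0.9, 0], 0, 1],
  [[0.5, 0.9, 0], 0, 1],
  [[0.5, 0.9, 0], 0, 1],
  [[0.5, 0.9, 0], 0, 1],
])

```text
time: 13.85
ee_pos: [0.5418, 0.0897, 0.2026]
ee_rot: [0.998, -0.055, -0.001, 0.0]
force: [1.0, -0.1, 0.8]
opening: 0.0853
```

play_rows([
  [[0.5, 0.9, 0], 0, 1],
  [[0.5, 0.9, 0], 0, 1],
  [[0.5, 0.9, 0], 0, 1],
  [[0.5, 0.9, 0], 0, 1],
  [[0.5, 0.9, 0], 0, 1],
  [[0.4, 0.7, 0], 0, 1],
  [[0.25, 0.37, 0], 0, 1],
  [[0, 0, 0], 0, 1],
  [[0, 0, 0], 0, 1],
])

```text
time: 14.75
ee_pos: [0.6049, -0.0551, 0.2033]
ee_rot: [0.999, -0.055, -0.0, -0.0]
force: [0.2, -0.1, 0.2]
opening: 0.0857
```

```bash
python3 - <<'E'
from go import *
to(.605,-.0557,.084,-6.2)
d=ctrl.get_image("wrist");cv2.imwrite("pics/w5.png",d["pixels"][:,:,::-1])
E
```

```text
t 14.75 pos [ 0.6049 -0.0551  0.2033] yaw -6.26 tilt 0.07 F [ 0.2 -0.1  0.2] op 0.0857
units (25mm) tool xyz: [0.01 0.03 4.77] spin units: -0.01
```

View pics/w5.png

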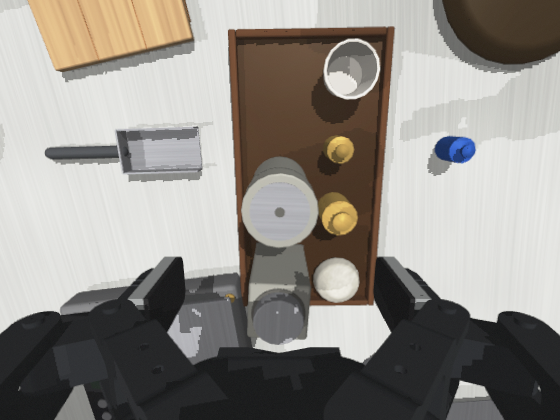

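play_rows([
  [[0, 0.03, 0.4], 0, 1],
  [[0, 0, 0.8], 0, 1],
  [[0, 0, 0.9], 0, 1],
  [[0, 0, 0.9], 0, 1],
  [[0, 0, 0.8], 0, 1],
  [[0, 0, 0.5], 0, 1],
  [[0, 0, 0.3], 0, 1],
  [[0, 0, 0.17], 0, 1],
  [[0, 0, 0], 0, 1],
  [[0, 0, 0], 0, 1],
])

```text
time: 15.8
ee_pos: [0.606, -0.0563, 0.0852]
ee_rot: [0.999, -0.055, 0.001, 0.0]
force: [-0.9, -0.4, 0.4]
opening: 0.0855
```

play_rows([
  [[0, 0, 0], 0, 0.4],
  [[0, 0, 0], 0, 0.4],
  [[0, 0, 0], 0, 0.4],
  [[0, 0, 0], 0, 0.4],
  [[0, 0, 0], 0, 0.4],
  [[0, 0, 0], 0, 0.4],
])

```text
time: 16.4
ee_pos: [0.6061, -0.0564, 0.0858]
ee_rot: [0.999, -0.055, 0.001, 0.0]
force: [-1.2, -0.3, 5.7]
opening: 0.0598
```

```bash
python3 go.py .605 -.0557 .084 -6.2
```

```text
t 16.4 pos [ 0.6061 -0.0564  0.0858] yaw -6.26 tilt 0.12 F [-1.2 -0.3  5.7] op 0.0598
units (25mm) tool xyz: [-0.05 -0.02  0.07] spin units: -0.02
```

play_rows([
  [[0, 0, -0.2], 0, 0.4],
  [[0, 0, -0.5], 0, 0.4],
  [[0, 0, -0.7], 0, 0.4],
  [[0, 0, -0.7], 0, 0.4],
  [[0, 0, -0.5], 0, 0.4],
  [[0, 0, -0.3], 0, 0.4],
  [[0, 0, 0], 0, 0.4],
  [[0, 0, 0], 0, 0.4],
])

```text
time: 17.2
ee_pos: [0.6048, -0.0561, 0.1563]
ee_rot: [0.999, -0.055, -0.0, -0.0]
force: [0.2, -0.5, -3.1]
opening: 0.0599
```

```bash
python3 go.py .439 .261 .158 -6.2
```

```text
t 17.2 pos [ 0.6048 -0.0561  0.1563] yaw -6.26 tilt 0.05 F [ 0.2 -0.5 -3.1] op 0.0599
units (25mm) tool xyz: [ -7.98 -11.89  -0.06] spin units: -0.02
```

play_rows([
  [[-0.2, -0.3, 0], 0, 0.4],
  [[-0.4, -0.6, 0], 0, 0.4],
  [[-0.54, -0.8, 0], 0, 0.4],
  [[-0.54, -0.8, 0], 0, 0.4],
  [[-0.54, -0.8, 0], 0, 0.4],
  [[-0.54, -0.8, 0], 0, 0.4],
  [[-0.54, -0.8, 0], 0, 0.4],
  [[-0.54, -0.8, 0], 0, 0.4],
  [[-0.54, -0.8, 0], 0, 0.4],
  [[-0.54, -0.8, 0], 0, 0.4],
  [[-0.54, -0.8, 0], 0, 0.4],
  [[-0.54, -0.8, 0], 0, 0.4],
])

```text
time: 18.4
ee_pos: [0.478, 0.183, 0.1563]
ee_rot: [0.999, -0.054, -0.001, -0.0]
force: [1.5, 0.2, -3.6]
opening: 0.06
```

play_rows([
  [[-0.54, -0.8, 0], 0, 0.4],
  [[-0.54, -0.8, 0], 0, 0.4],
  [[-0.47, -0.7, 0], 0, 0.4],
  [[-0.28, -0.45, 0], 0, 0.4],
  [[-0.15, -0.24, 0], 0, 0.4],
  [[0, 0, 0], 0, 0.4],
  [[0, 0, 0], 0, 0.4],
])

```text
time: 19.1
ee_pos: [0.4394, 0.2607, 0.1567]
ee_rot: [0.999, -0.055, 0.0, 0.0]
force: [0.3, 0.3, -3.5]
opening: 0.06
```

```bash
python3 go.py .439 .261 .0918 -6.2
```

```text
t 19.1 pos [0.4394 0.2607 0.1567] yaw -6.27 tilt 0.03 F [ 0.3  0.3 -3.5] op 0.06
units (25mm) tool xyz: [-0.02 -0.01  2.6 ] spin units: -0.02
```

play_rows([
  [[0, 0, 0.3], 0, 0.4],
  [[0, 0, 0.5], 0, 0.4],
  [[0, 0, 0.6], 0, 0.4],
  [[0, 0, 0.5], 0, 0.4],
  [[0, 0, 0.3], 0, 0.4],
  [[0, 0, 0.15], 0, 0.4],
  [[0, 0, 0.1], 0, 0.4],
  [[0, 0, 0.08], 0, 0.4],
  [[0, 0, 0.07], 0, 0.4],
  [[0, 0, 0], 0, 0.4],
  [[0, 0, 0], 0, 0.4],
])

```text
time: 20.2
ee_pos: [0.4396, 0.2612, 0.0921]
ee_rot: [0.999, -0.055, 0.0, -0.0]
force: [-0.5, -0.7, -3.0]
opening: 0.06
```

play_rows([
  [[0, 0, 0.03], 0, 0.4],
  [[0, 0, 0.03], 0, 0.4],
  [[0, 0, 0], 0, 0.4],
])

```text
time: 20.5
ee_pos: [0.4397, 0.2615, 0.0918]
ee_rot: [0.999, -0.054, 0.0, -0.001]
force: [-2.7, -0.3, 5.7]
opening: 0.0599
```

play_rows([
  [[0, 0, 0], 0, 0.8],
  [[0, 0, 0], 0, 1],
  [[0, 0, 0], 0, 1],
  [[0, 0, 0], 0, 1],
  [[0, 0, 0], 0, 1],
])

```text
time: 21.0
ee_pos: [0.4394, 0.261, 0.0903]
ee_rot: [0.999, -0.055, 0.0, 0.0]
force: [-0.1, -0.3, -1.0]
opening: 0.0851
```

play_rows([
  [[0, 0, -0.3], 0, 1],
  [[0, 0, -0.6], 0, 1],
  [[0, 0, -0.9], 0, 1],
  [[0, 0, -0.9], 0, 1],
  [[0, 0, -0.9], 0, 1],
  [[0, 0, -0.6], 0, 1],
  [[0, 0, -0.3], 0, 1],
  [[0, 0, 0], 0, 1],
  [[0, 0, 0], 0, 1],
])

```text
time: 21.9
ee_pos: [0.439, 0.2609, 0.2023]
ee_rot: [0.999, -0.055, -0.0, 0.0]
force: [-0.6, -1.0, 0.0]
opening: 0.0855
```

```bash
python3 go.py .593 -.1585 .2 -6.2
```

```text
t 21.9 pos [0.439  0.2609 0.2023] yaw -6.26 tilt 0.05 F [-0.6 -1.   0. ] op 0.0855
units (25mm) tool xyz: [ 7.95 16.    0.09] spin units: -0.02
```

play_rows([
  [[0.2, 0.4, 0], 0, 1],
  [[0.4, 0.8, 0], 0, 1],
  [[0.45, 0.9, 0], 0, 1],
  [[0.45, 0.9, 0], 0, 1],
  [[0.45, 0.9, 0], 0, 1],
  [[0.45, 0.9, 0], 0, 1],
  [[0.45, 0.9, 0], 0, 1],
  [[0.45, 0.9, 0], 0, 1],
  [[0.45, 0.9, 0], 0, 1],
  [[0.45, 0.9, 0], 0, 1],
  [[0.45, 0.9, 0], 0, 1],
  [[0.45, 0.9, 0], 0, 1],
])

```text
time: 23.1
ee_pos: [0.5376, -0.008, 0.2016]
ee_rot: [0.998, -0.055, -0.001, 0.0]
force: [0.6, 0.8, -0.1]
opening: 0.0854
```

play_rows([
  [[0.45, 0.9, 0], 0, 1],
  [[0.45, 0.9, 0], 0, 1],
  [[0.45, 0.9, 0], 0, 1],
  [[0.45, 0.9, 0], 0, 1],
  [[0.45, 0.9, 0], 0, 1],
  [[0.38, 0.8, 0], 0, 1],
  [[0.22, 0.5, 0], 0, 1],
  [[0, 0, 0], 0, 1],
  [[0, 0, 0], 0, 1],
])

```text
time: 24.0
ee_pos: [0.5928, -0.1579, 0.2024]
ee_rot: [0.999, -0.055, -0.001, -0.0]
force: [-0.3, 0.2, 0.4]
opening: 0.0855
```

```bash
python3 - <<'E'
from go import *
s,M,y=state()
d=ctrl.get_image("wrist");d=wristd(d,s);np.savez("w6.npz",**d)
crop(d,200,100,360,260,3,"pics/w6.png")
crop(d,160,0,420,280,2,"pics/w6b.png")
E
```

```text
t 24.0 pos [ 0.5928 -0.1579  0.2024] yaw -6.28 tilt 0.08 F [-0.3  0.2  0.4] op 0.0855
```

View pics/w6.png

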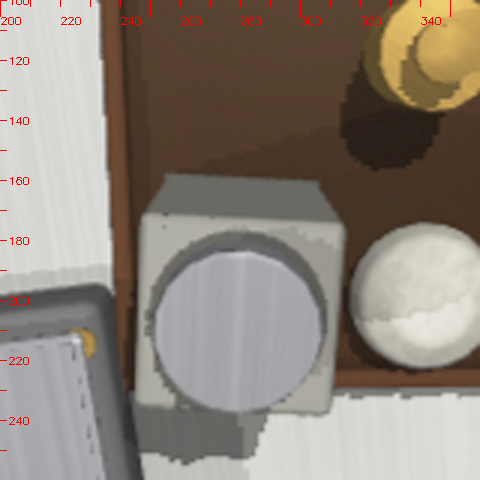

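View pics/w6b.png

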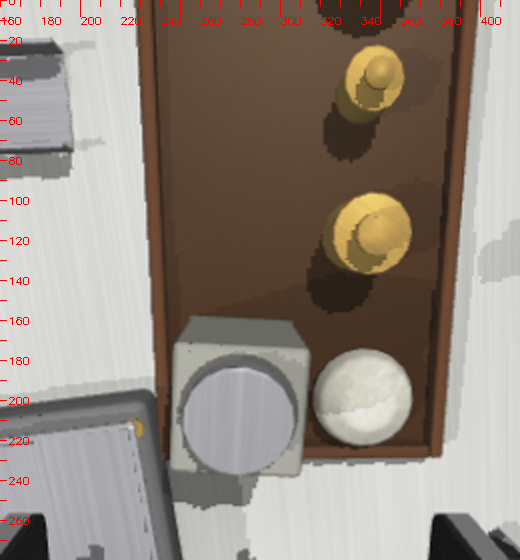

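```bash
python3 - <<'E'
from go import *
d=load("w6.npz")
A=lambda x,y,z,k=3,x0=200,y0=100:onz(d,x0+x/k-.5,y0+y/k-.5,z).round(4)
print("lid",A(238,331,.136))
c=[A(142,213,.12),A(345,226,.12),A(330,415,.12),A(135,405,.12)];print(c,np.mean(c,0))
print("big",A(456,37,.076),A(432,50,.058), "small",A(381,72,.061,2,160,0))
to(*A(238,331,.136)[:2],.0835,-9.6)
E
```

```text
lid [ 0.5927 -0.1599  0.136 ]
[array([ 0.5696, -0.1278,  0.12  ]), array([ 0.6249, -0.1375,  0.12  ]), array([ 0.6161, -0.1924,  0.12  ]), array([ 0.56  , -0.1831,  0.12  ])] [ 0.59265 -0.1602   0.12   ]
big [ 0.6674 -0.0907  0.076 ] [ 0.6635 -0.0937  0.058 ] small [ 0.6723 -0.0246  0.061 ]
t 24.05 pos [ 0.5927 -0.1575  0.2026] yaw -6.24 tilt 0.07 F [-0.1  0.6 -0.7] op 0.0855
units (25mm) tool xyz: [0.01 0.1  4.76] spin units: 0.84
```

play_rows([
  [[0, 0.1, 0.4], 0.84, 1],
  [[0, 0, 0.8], 0, 1],
  [[0, 0, 0.9], 0, 1],
  [[0, 0, 0.9], 0, 1],
  [[0, 0, 0.8], 0, 1],
  [[0, 0, 0.6], 0, 1],
  [[0, 0, 0.4], 0, 1],
  [[0, 0, 0.18], 0, 1],
  [[0, 0, 0], 0, 1],
  [[0, 0, 0], 0, 1],
])

```text
time: 25.05
ee_pos: [0.5938, -0.161, 0.0792]
ee_rot: [0.996, -0.084, 0.001, 0.0]
force: [0.2, -0.1, 0.6]
opening: 0.0855
```

play_rows([
  [[0, 0, 0], 0, 0.4],
  [[0, 0, 0], 0, 0.4],
  [[0, 0, 0], 0, 0.4],
  [[0, 0, 0], 0, 0.4],
  [[0, 0, 0], 0, 0.4],
  [[0, 0, 0], 0, 0.4],
])

```text
time: 25.65
ee_pos: [0.5935, -0.161, 0.0802]
ee_rot: [0.996, -0.084, 0.001, 0.0]
force: [-2.1, 1.4, 6.0]
opening: 0.0533
```

```bash
python3 go.py .5927 -.16 .078 -6.2
```

```text
t 25.65 pos [ 0.5935 -0.161   0.0802] yaw -9.62 tilt 0.08 F [-2.1  1.4  6. ] op 0.0533
units (25mm) tool xyz: [-0.04 -0.04  0.09] spin units: -0.86
```

play_rows([
  [[0, 0, -0.2], 0, 0.4],
  [[0, 0, -0.4], 0, 0.4],
  [[0, 0, -0.4], 0, 0.4],
  [[0, 0, -0.2], 0, 0.4],
  [[0, 0, 0], 0, 0.4],
  [[0, 0, 0], 0, 0.4],
])

```text
time: 26.25
ee_pos: [0.5931, -0.1607, 0.1084]
ee_rot: [0.996, -0.084, 0.0, 0.0]
force: [0.9, 0.6, -2.4]
opening: 0.0535
```

```bash
python3 - <<'E'
from go import *
s,M,y=state()
d=ctrl.get_image("wrist");cv2.imwrite("pics/w7.png",d["pixels"][:,:,::-1])
d=ctrl.get_image("scene");crop(d,120,100,380,310,3,"pics/s7.png")
E
```

```text
t 26.25 pos [ 0.5931 -0.1607  0.1084] yaw -9.62 tilt 0.01 F [ 0.9  0.6 -2.4] op 0.0535
```

View pics/w7.png

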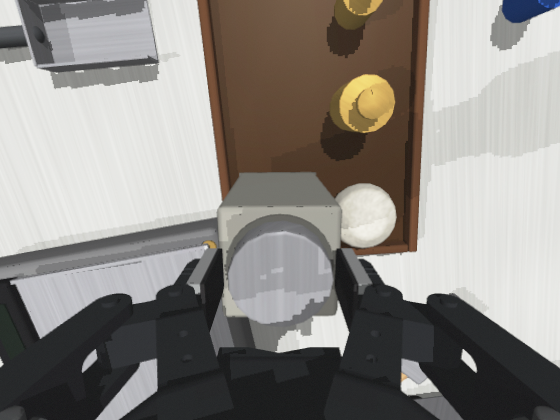

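View pics/s7.png

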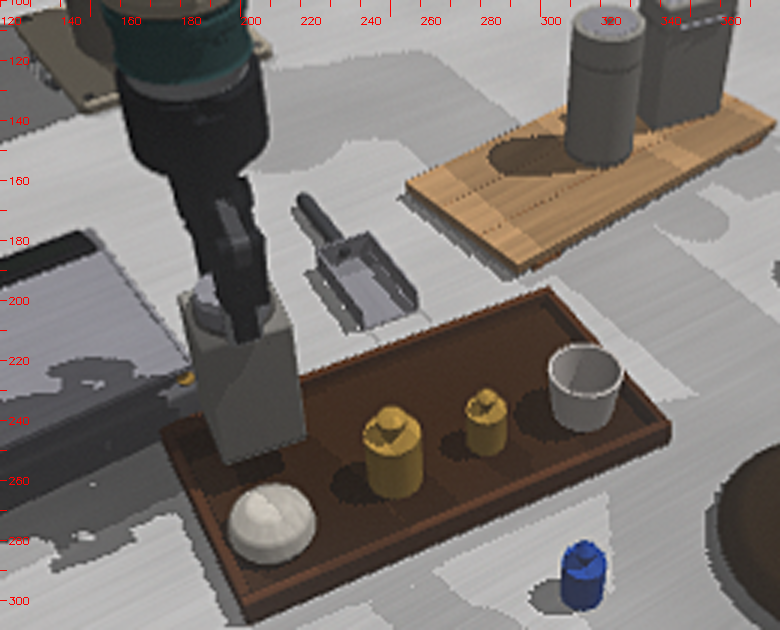

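play_rows([
  [[0, 0, -0.3], -0.3, 0.4],
  [[0, 0, -0.5], -0.3, 0.4],
  [[0, 0, -0.5], -0.25, 0.4],
  [[0, 0, -0.4], 0, 0.4],
  [[0, 0, -0.1], 0, 0.4],
  [[0, 0, 0], 0, 0.4],
])

```text
time: 26.95
ee_pos: [0.5937, -0.161, 0.1545]
ee_rot: [0.999, -0.054, 0.001, 0.0]
force: [-0.1, -0.4, -2.3]
opening: 0.0534
```

```bash
python3 go.py .450 .162 .153 -6.2
```

```text
t 26.95 pos [ 0.5937 -0.161   0.1545] yaw -6.22 tilt 0.12 F [-0.1 -0.4 -2.3] op 0.0534
units (25mm) tool xyz: [ -7.12 -12.22   0.04] spin units: -0.01
```

play_rows([
  [[-0.17, -0.3, 0], 0, 0.4],
  [[-0.35, -0.6, 0], 0, 0.4],
  [[-0.465, -0.8, 0], 0, 0.4],
  [[-0.465, -0.8, 0], 0, 0.4],
  [[-0.465, -0.8, 0], 0, 0.4],
  [[-0.465, -0.8, 0], 0, 0.4],
  [[-0.465, -0.8, 0], 0, 0.4],
  [[-0.465, -0.8, 0], 0, 0.4],
  [[-0.465, -0.8, 0], 0, 0.4],
  [[-0.465, -0.8, 0], 0, 0.4],
  [[-0.465, -0.8, 0], 0, 0.4],
  [[-0.465, -0.8, 0], 0, 0.4],
])

```text
time: 28.15
ee_pos: [0.4862, 0.0762, 0.1526]
ee_rot: [0.999, -0.054, -0.001, -0.0]
force: [0.4, 0.9, -1.2]
opening: 0.0536
```

play_rows([
  [[-0.465, -0.8, 0], 0, 0.4],
  [[-0.465, -0.8, 0], 0, 0.4],
  [[-0.47, -0.8, 0], 0, 0.4],
  [[-0.35, -0.6, 0], 0, 0.4],
  [[-0.2, -0.32, 0], 0, 0.4],
  [[0, 0, 0], 0, 0.4],
  [[0, 0, 0], 0, 0.4],
])

```text
time: 28.85
ee_pos: [0.4488, 0.1621, 0.1531]
ee_rot: [0.999, -0.054, -0.0, 0.0]
force: [-0.0, 0.1, -1.9]
opening: 0.0537
```

```bash
python3 go.py .450 .162 .0862 -6.2
```

```text
t 28.85 pos [0.4488 0.1621 0.1531] yaw -6.19 tilt 0.04 F [-0.   0.1 -1.9] op 0.0537
units (25mm) tool xyz: [ 0.05 -0.    2.68] spin units: 0.0
```

play_rows([
  [[0.05, 0, 0.3], 0, 0.4],
  [[0, 0, 0.5], 0, 0.4],
  [[0, 0, 0.6], 0, 0.4],
  [[0, 0, 0.5], 0, 0.4],
  [[0, 0, 0.3], 0, 0.4],
  [[0, 0, 0.2], 0, 0.4],
  [[0, 0, 0.1], 0, 0.4],
  [[0, 0, 0.08], 0, 0.4],
  [[0, 0, 0.08], 0, 0.4],
  [[0, 0, 0], 0, 0.4],
  [[0, 0, 0], 0, 0.4],
])

```text
time: 29.95
ee_pos: [0.4507, 0.1622, 0.0871]
ee_rot: [0.999, -0.054, 0.0, -0.0]
force: [0.9, 0.1, -1.0]
opening: 0.0531
```

play_rows([
  [[0, 0, 0.03], 0, 0.4],
  [[0, 0, 0.03], 0, 0.4],
  [[0, 0, 0], 0, 0.4],
])

```text
time: 30.25
ee_pos: [0.4509, 0.1623, 0.0863]
ee_rot: [0.999, -0.054, 0.0, -0.0]
force: [-1.2, -0.9, 5.2]
opening: 0.0536
```

play_rows([
  [[0, 0, 0], 0, 0.8],
  [[0, 0, 0], 0, 1],
  [[0, 0, 0], 0, 1],
  [[0, 0, 0], 0, 1],
  [[0, 0, 0], 0, 1],
])

```text
time: 30.75
ee_pos: [0.4504, 0.1621, 0.0852]
ee_rot: [0.999, -0.054, -0.0, 0.0]
force: [0.6, -1.1, 0.1]
opening: 0.0851
```

play_rows([
  [[0, 0, -0.3], 0, 1],
  [[0, 0, -0.6], 0, 1],
  [[0, 0, -0.9], 0, 1],
  [[0, 0, -0.9], 0, 1],
  [[0, 0, -0.9], 0, 1],
  [[0, 0, -0.6], 0, 1],
  [[0, 0, -0.3], 0, 1],
  [[0, 0, 0], 0, 1],
  [[0, 0, 0], 0, 1],
])

```text
time: 31.65
ee_pos: [0.45, 0.162, 0.1973]
ee_rot: [0.999, -0.054, -0.0, 0.0]
force: [0.4, -0.4, -0.1]
opening: 0.0854
```

```bash
python3 - <<'E'
from go import *
to(.665,-.080,.2,-6.2)
d=ctrl.get_image("top");np.savez("t8.npz",**d);cv2.imwrite("pics/t8.png",d["pixels"][:,:,::-1])
d=ctrl.get_image("wrist");cv2.imwrite("pics/w8.png",d["pixels"][:,:,::-1])
E
```

```text
t 31.65 pos [0.45   0.162  0.1973] yaw -6.22 tilt 0.04 F [ 0.4 -0.4 -0.1] op 0.0854
units (25mm) tool xyz: [ 9.6   8.69 -0.11] spin units: -0.0
```

View pics/t8.png

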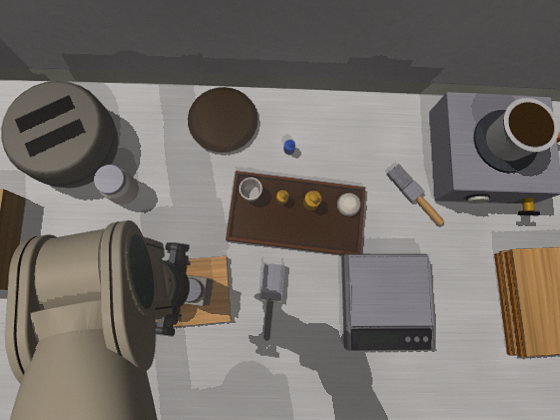

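View pics/w8.png

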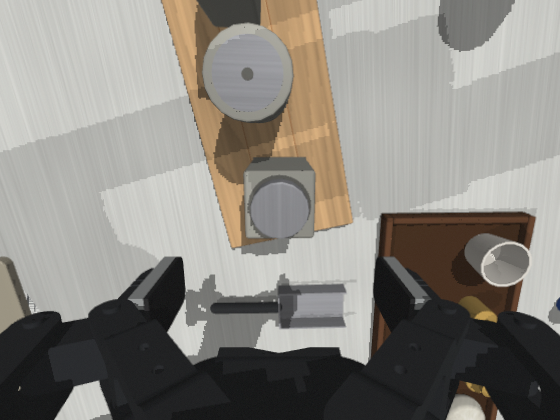

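play_rows([
  [[0.4, 0.38, 0], 0, 1],
  [[0.7, 0.67, 0], 0, 1],
  [[0.8, 0.76, 0], 0, 1],
  [[0.8, 0.76, 0], 0, 1],
  [[0.8, 0.76, 0], 0, 1],
  [[0.8, 0.76, 0], 0, 1],
  [[0.8, 0.76, 0], 0, 1],
  [[0.8, 0.76, 0], 0, 1],
  [[0.8, 0.76, 0], 0, 1],
  [[0.8, 0.76, 0], 0, 1],
  [[0.8, 0.76, 0], 0, 1],
  [[0.8, 0.76, 0], 0, 1],
])

```text
time: 32.95
ee_pos: [0.6537, -0.0795, 0.1967]
ee_rot: [0.999, -0.055, -0.001, 0.0]
force: [0.7, 0.2, 0.8]
opening: 0.0856
```

play_rows([
  [[0.35, 0.33, 0], 0, 1],
  [[0.2, 0.19, 0], 0, 1],
  [[0, 0, 0], 0, 1],
  [[0, 0, 0], 0, 1],
  [[0, 0, 0], 0, 1],
])

```text
time: 33.45
ee_pos: [0.6647, -0.0909, 0.198]
ee_rot: [0.999, -0.054, -0.0, -0.0]
force: [0.3, 0.6, -0.5]
opening: 0.0855
```

```bash
python3 - <<'E'
from go import *
s,M,y=state()
d=ctrl.get_image("wrist");d=wristd(d,s);np.savez("w9.npz",**d)
crop(d,200,100,400,300,3,"pics/w9.png")
E
```

```text
t 33.45 pos [ 0.6647 -0.0909  0.198 ] yaw -6.16 tilt 0.03 F [ 0.3  0.6 -0.5] op 0.0855
```

View pics/w9.png

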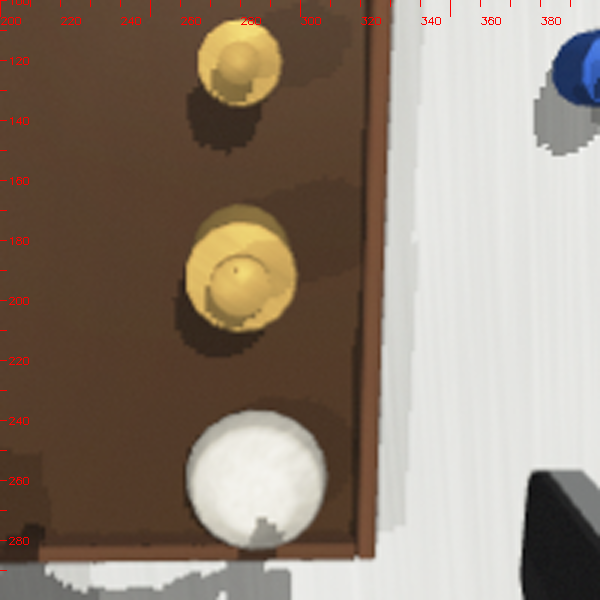

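```bash
python3 - <<'E'
from go import *
d=load("w9.npz")
A=lambda x,y,z,k=3,x0=200,y0=100:onz(d,x0+x/k-.5,y0+y/k-.5,z).round(4)
print("big",A(241,277,.058),A(240,286,.076),"small",A(240,62,.046),A(240,62,.061),"dome",A(257,480,.035),"lip",A(360,553,.022),A(376,555,.022))
b=A(241,277,.058)
to(b[0],b[1],.027,-6.2)
E
```

```text
big [ 0.6656 -0.094   0.058 ] [ 0.6653 -0.0931  0.076 ] small [ 0.6729 -0.0235  0.046 ] [ 0.6728 -0.0236  0.061 ] dome [ 0.6628 -0.1797  0.035 ] lip [ 0.7014 -0.2225  0.022 ] [ 0.7078 -0.2241  0.022 ]
t 33.5 pos [ 0.6649 -0.091   0.1981] yaw -6.16 tilt 0.01 F [ 0.2 -0.1  0. ] op 0.0851
units (25mm) tool xyz: [0.04 0.12 6.84] spin units: 0.01
```

play_rows([
  [[0.04, 0.1, 0.4], 0, 0.75],
  [[0, 0, 0.8], 0, 0.75],
  [[0, 0, 0.9], 0, 0.75],
  [[0, 0, 0.9], 0, 0.75],
  [[0, 0, 0.9], 0, 0.75],
  [[0, 0, 0.9], 0, 0.75],
  [[0, 0, 0.7], 0, 0.75],
  [[0, 0, 0.5], 0, 0.75],
  [[0, 0, 0.4], 0, 0.75],
  [[0, 0, 0.24], 0, 0.75],
  [[0, 0, 0], 0, 0.75],
  [[0, 0, 0], 0, 0.75],
])

```text
time: 34.7
ee_pos: [0.6667, -0.0946, 0.0325]
ee_rot: [0.999, -0.054, 0.001, 0.0]
force: [-0.1, 0.1, -0.3]
opening: 0.064
```

```bash
python3 - <<'E'
from go import *
to(.6655,-.0935,.027,-6.2)
d=ctrl.get_image("wrist");cv2.imwrite("pics/w10.png",d["pixels"][:,:,::-1])
E
```

```text
t 34.7 pos [ 0.6667 -0.0946  0.0325] yaw -6.22 tilt 0.07 F [-0.1  0.1 -0.3] op 0.064
units (25mm) tool xyz: [-0.05 -0.04  0.22] spin units: -0.0
```

View pics/w10.png

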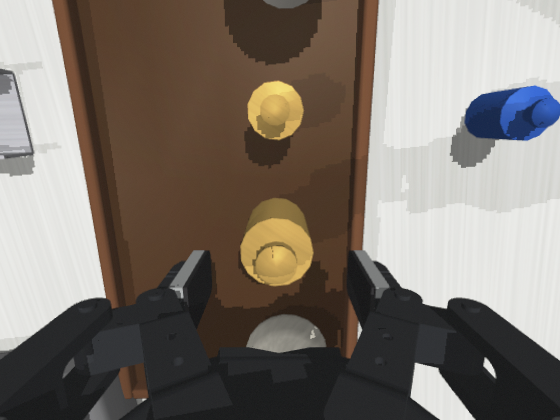

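play_rows([
  [[-0.04, -0.03, 0.1], 0, 0.75],
  [[0, 0, 0.1], 0, 0.75],
  [[0, 0, 0], 0, 0.75],
  [[0, 0, 0], 0, 0.2],
  [[0, 0, 0], 0, 0.2],
  [[0, 0, 0], 0, 0.2],
  [[0, 0, 0], 0, 0.2],
  [[0, 0, 0], 0, 0.2],
  [[0, 0, 0], 0, 0.2],
])

```text
time: 35.65
ee_pos: [0.6655, -0.0937, 0.0271]
ee_rot: [0.999, -0.054, 0.0, 0.0]
force: [1.3, 0.2, 1.4]
opening: 0.0179
```

```bash
python3 go.py .6655 -.0935 .03 -6.2
```

```text
t 35.65 pos [ 0.6655 -0.0937  0.0271] yaw -6.22 tilt 0.03 F [1.3 0.2 1.4] op 0.0179
units (25mm) tool xyz: [-0.   -0.01 -0.12] spin units: -0.01
```

```bash
python3 - <<'E'
from go import *
d=ctrl.get_image("wrist");cv2.imwrite("pics/w11.png",d["pixels"][:,:,::-1])
d=ctrl.get_image("scene");crop(d,160,150,360,310,4,"pics/s11.png")
E
```

```text
(no output)
```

View pics/w11.png

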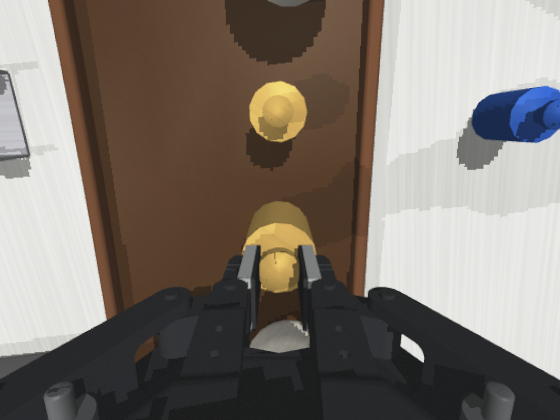

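View pics/s11.png

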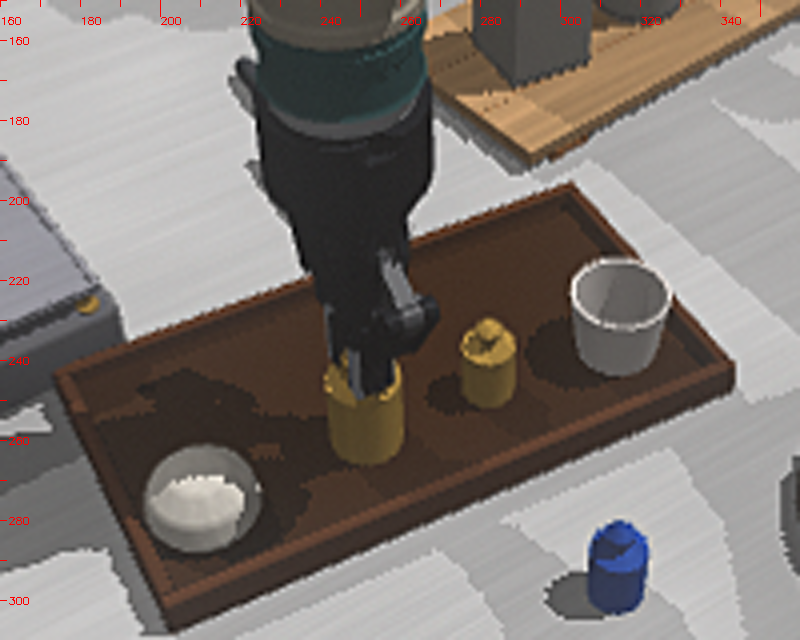

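```bash
python3 - <<'E'
from go import *
s,M,y=state()
d=ctrl.get_image("scene");w=wristd(ctrl.get_image("wrist"),s)
np.savez("s11.npz",**d);np.savez("w11.npz",**w)
c=np.array([.6655,-.0935,0]);ex=np.array([.994,-.108,0])
for r in(.009,.019):
  for z in (.027,.04,.058):
    P=c+ex*r+[0,0,z]
    u=proj(d,[P])[0];v=proj(w,[P])[0]
    print(r,z,"scene crop",((u+.5-[160,150])*4).round(),"wrist",v.round())
crop(d,220,200,290,275,9,"pics/s11b.png")
crop(w,220,180,340,300,5,"pics/w11b.png")
E
```

```text
t 35.75 pos [ 0.6655 -0.0937  0.0271] yaw -6.22 tilt 0.04 F [-0.   0.9  2.1] op 0.0181
0.009 0.027 scene crop [370. 433.] wrist [294. 236.]
0.009 0.04 scene crop [369. 416.] wrist [295. 244.]
0.009 0.058 scene crop [368. 392.] wrist [296. 257.]
0.019 0.027 scene crop [379. 447.] wrist [310. 236.]
0.019 0.04 scene crop [378. 430.] wrist [313. 244.]
0.019 0.058 scene crop [376. 406.] wrist [316. 257.]
```

View pics/s11b.png

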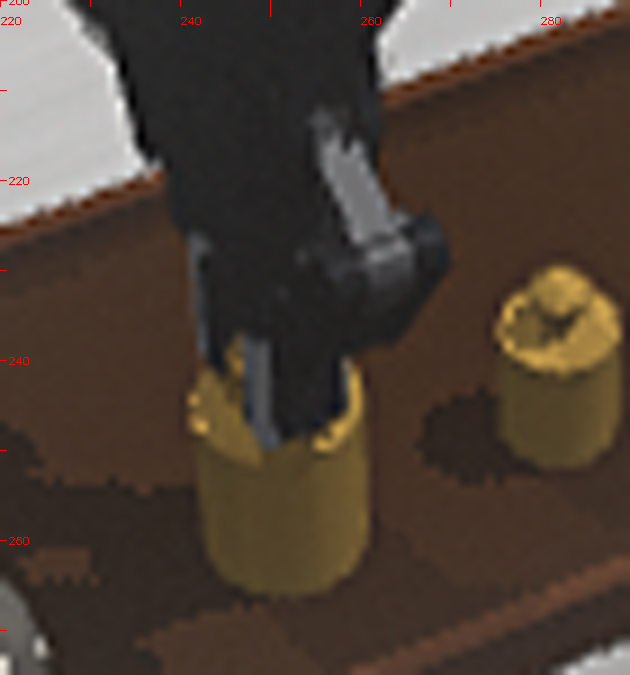

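View pics/w11b.png

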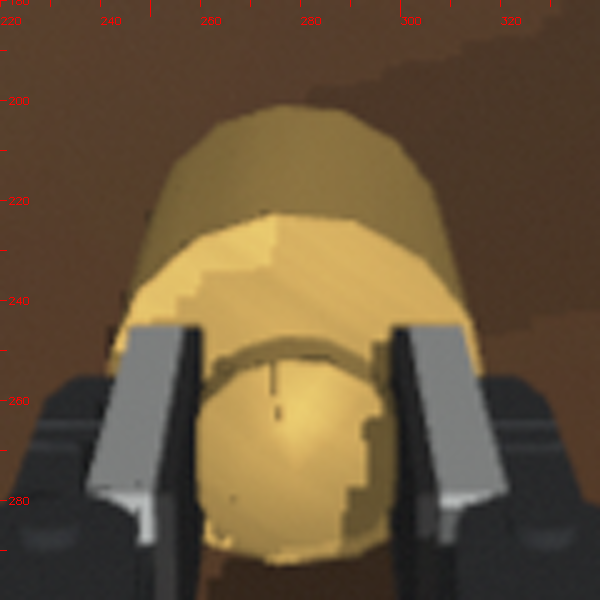

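```bash
python3 - <<'E'
from go import *
d=load("s11.npz")
e=np.array([np.cos(np.radians(-9.6)),np.sin(np.radians(-9.6)),0])
o,r=ray(d,201.2,212.8)
c=np.array([.5931,-.1607,0])
for off in (.029,.035,.04):
    k=((c+e*off-o)@e)/(r@e);print(off,(o+k*r).round(4))
E
```

```text
0.029 [ 0.6219 -0.1646  0.1476]
0.035 [ 0.6276 -0.1666  0.1532]
0.04 [ 0.6324 -0.1683  0.1579]
```

```bash
python3 - <<'E'
import cv2
im=cv2.imread("pics/s7.png")[60:400,100:400]
cv2.imwrite("pics/s7z.png",cv2.resize(im,None,fx=2,fy=1.75))
E
```

```text
(no output)
```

View pics/s7z.png

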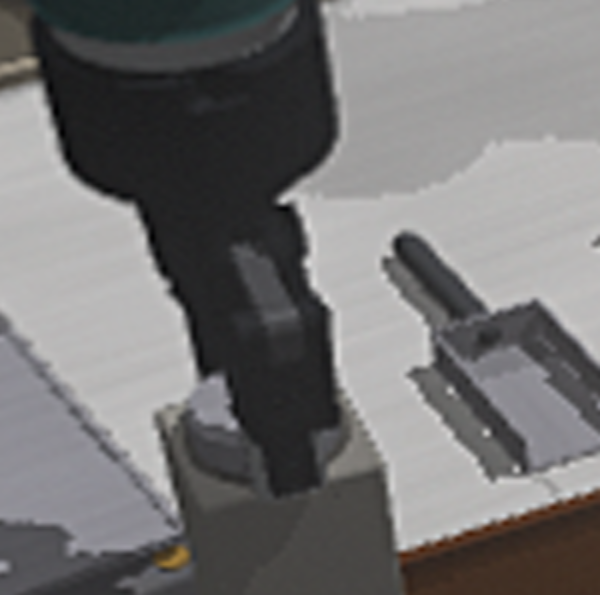

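play_rows([
  [[0, 0, -0.1], 0, 0.1],
  [[0, 0, -0.2], 0, 0.1],
  [[0, 0, -0.3], 0, 0.1],
  [[0, 0, -0.2], 0, 0.1],
  [[0, 0, 0], 0, 0.1],
  [[0, 0, 0], 0, 0.1],
])

```text
time: 36.45
ee_pos: [0.6654, -0.0937, 0.0471]
ee_rot: [0.999, -0.054, 0.0, 0.0]
force: [-0.3, 0.2, -4.4]
opening: 0.0174
```

```bash
python3 - <<'E'
from go import *
s,M,y=state()
d=ctrl.get_image("scene");crop(d,200,160,300,280,5,"pics/s12.png")
d=ctrl.get_image("wrist");crop(d,180,120,380,300,4,"pics/w12.png")
E
```

```text
t 36.45 pos [ 0.6654 -0.0937  0.0471] yaw -6.22 tilt 0.03 F [-0.3  0.2 -4.4] op 0.0174
```

View pics/s12.png

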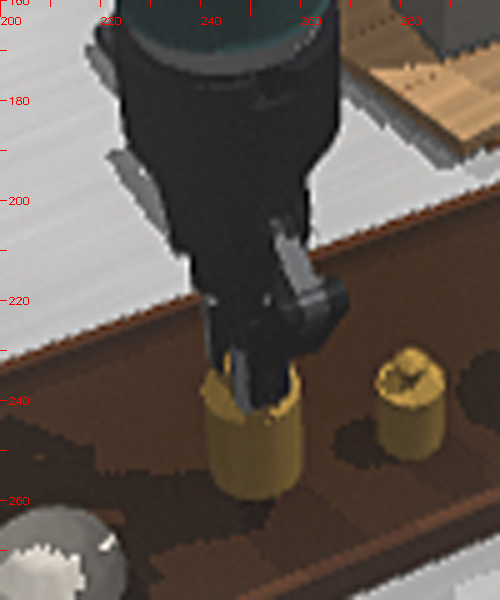

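View pics/w12.png

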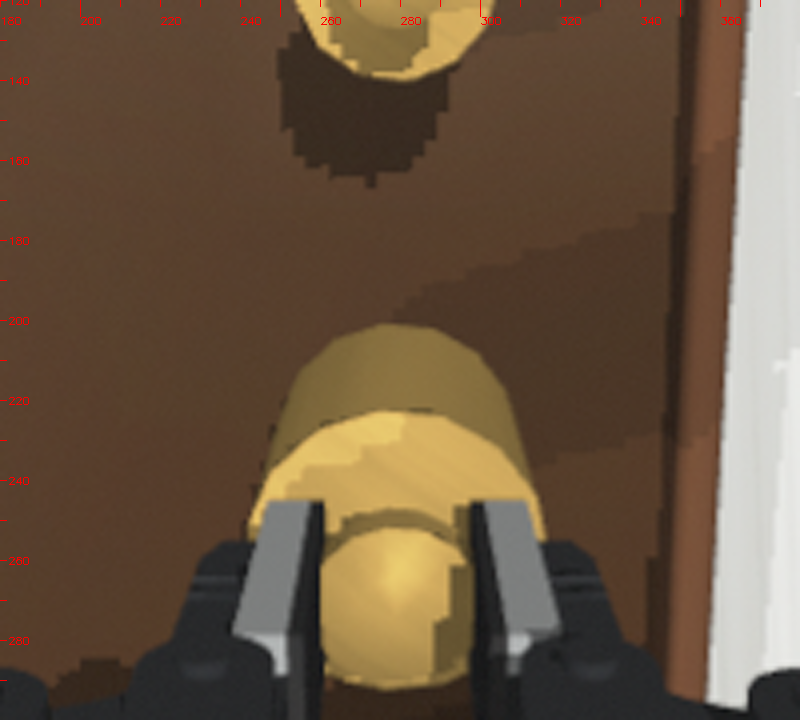

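play_rows([
  [[0, 0, -0.3], 0, 0.1],
  [[0, 0, -0.6], 0, 0.1],
  [[0, 0, -0.8], 0, 0.1],
  [[0, 0, -0.7], 0, 0.1],
  [[0, 0, -0.5], 0, 0.1],
  [[0, 0, -0.2], 0, 0.1],
  [[0, 0, 0], 0, 0.1],
  [[0, 0, 0], 0, 0.1],
])

```text
time: 37.35
ee_pos: [0.6646, -0.0935, 0.1236]
ee_rot: [0.999, -0.054, -0.001, -0.0]
force: [-0.2, 0.5, -5.3]
opening: 0.0173
```

```bash
python3 go.py .4596 -.2665 .125 -6.2
```

```text
t 37.35 pos [ 0.6646 -0.0935  0.1236] yaw -6.22 tilt 0.07 F [-0.2  0.5 -5.3] op 0.0173
units (25mm) tool xyz: [-7.4   7.77 -0.05] spin units: -0.0
```

play_rows([
  [[-0.14, 0.15, 0], 0, 0.1],
  [[-0.29, 0.3, 0], 0, 0.1],
  [[-0.43, 0.45, 0], 0, 0.1],
  [[-0.525, 0.55, 0], 0, 0.1],
  [[-0.525, 0.55, 0], 0, 0.1],
  [[-0.525, 0.55, 0], 0, 0.1],
  [[-0.525, 0.55, 0], 0, 0.1],
  [[-0.525, 0.55, 0], 0, 0.1],
  [[-0.525, 0.55, 0], 0, 0.1],
  [[-0.525, 0.55, 0], 0, 0.1],
  [[-0.525, 0.55, 0], 0, 0.1],
  [[-0.525, 0.55, 0], 0, 0.1],
])

```text
time: 38.55
ee_pos: [0.5093, -0.2249, 0.1245]
ee_rot: [0.999, -0.054, 0.0, 0.0]
force: [-0.2, 0.1, -5.1]
opening: 0.0172
```

play_rows([
  [[-0.525, 0.55, 0], 0, 0.1],
  [[-0.47, 0.5, 0], 0, 0.1],
  [[-0.38, 0.4, 0], 0, 0.1],
  [[-0.28, 0.3, 0], 0, 0.1],
  [[-0.16, 0.17, 0], 0, 0.1],
  [[0, 0, 0], 0, 0.1],
  [[0, 0, 0], 0, 0.1],
])

```text
time: 39.25
ee_pos: [0.4606, -0.2666, 0.1244]
ee_rot: [0.999, -0.054, 0.0, -0.0]
force: [0.2, -1.1, -5.7]
opening: 0.0178
```

```bash
python3 - <<'E'
from go import *
to(.4596,-.2665,.077,-6.2)
s,M,y=state()
d=wristd(ctrl.get_image("wrist"),s);np.savez("w13.npz",**d);cv2.imwrite("pics/w13.png",d["pixels"][:,:,::-1])
E
```

```text
t 39.25 pos [ 0.4606 -0.2666  0.1244] yaw -6.21 tilt 0.04 F [ 0.2 -1.1 -5.7] op 0.0178
units (25mm) tool xyz: [-0.04  0.    1.9 ] spin units: -0.0
t 39.25 pos [ 0.4606 -0.2666  0.1244] yaw -6.21 tilt 0.04 F [ 0.2 -1.1 -5.7] op 0.0178
```

View pics/w13.png

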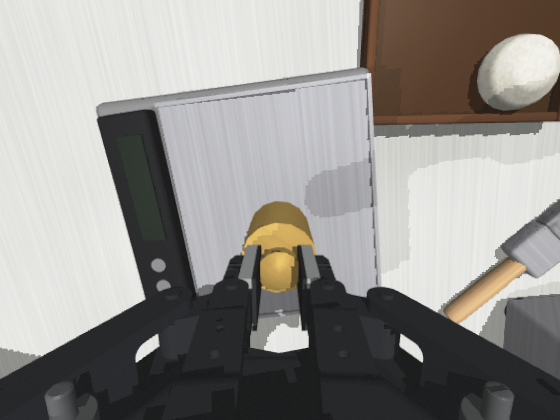

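```bash
python3 - <<'E'
from go import *
d=load("w13.npz")
p=np.array([.4596,-.2665,.0194]);c,q=np.cos(p[2]),np.sin(p[2])
P=[[p[0]+c*a-q*b,p[1]+q*a+c*b,.06] for a in(.0775,-.0775) for b in (.0925,-.0925)]
print(proj(d,P).round(1)); print(proj(d,[[.4606,-.2666,.0595+.034]]))
for u,v in [(157,106),(369,79)]: print(onz(d,u,v,.06))
E
```

```text
[[369.4  68.9]
 [380.7 300.3]
 [154.1  98.5]
 [202.9 320.6]]
[[278.52389724 220.68563094]]
[ 0.38128646 -0.18078312  0.06      ]
[ 0.5348596  -0.17907972  0.06      ]
```

play_rows([
  [[-0.04, 0.1, 0.2], 0, 0.1],
  [[0, 0, 0.4], 0, 0.1],
  [[0, 0, 0.4], 0, 0.1],
  [[0, 0, 0.3], 0, 0.1],
  [[0, 0, 0.2], 0, 0.1],
  [[0, 0, 0.15], 0, 0.1],
  [[0, 0, 0.1], 0, 0.1],
  [[0, 0, 0.08], 0, 0.1],
  [[0, 0, 0.05], 0, 0.1],
  [[0, 0, 0], 0, 0.1],
  [[0, 0, 0], 0, 0.1],
])

```text
time: 40.4
ee_pos: [0.4592, -0.2692, 0.0775]
ee_rot: [0.999, -0.054, 0.0, 0.0]
force: [0.6, -0.4, -5.5]
opening: 0.0174
```

play_rows([
  [[0, 0, 0.03], 0, 0.1],
  [[0, 0, 0.03], 0, 0.1],
  [[0, 0, 0], 0, 0.1],
])

```text
time: 40.7
ee_pos: [0.4589, -0.269, 0.0758]
ee_rot: [0.999, -0.054, -0.0, -0.0]
force: [-0.1, -0.2, -5.7]
opening: 0.0173
```

play_rows([
  [[0, 0, 0.03], 0, 0.1],
  [[0, 0, 0.02], 0, 0.1],
  [[0, 0, 0], 0, 0.1],
])

```text
time: 41.0
ee_pos: [0.4591, -0.2692, 0.0752]
ee_rot: [0.999, -0.054, 0.0, 0.0]
force: [-3.0, 1.4, 0.5]
opening: 0.0176
```

play_rows([
  [[0, 0, 0], 0, 0.3],
  [[0, 0, 0], 0, 0.4],
  [[0, 0, 0], 0, 0.5],
  [[0, 0, 0], 0, 0.5],
  [[0, 0, 0], 0, 0.5],
  [[0, 0, 0], 0, 0.5],
])

```text
time: 41.6
ee_pos: [0.4591, -0.2691, 0.0746]
ee_rot: [0.999, -0.054, 0.0, 0.0]
force: [-0.0, 0.1, -0.3]
opening: 0.0425
```

play_rows([
  [[0, 0, -0.3], 0, 0.5],
  [[0, 0, -0.6], 0, 0.5],
  [[0, 0, -0.9], 0, 0.6],
  [[0, 0, -0.9], 0, 1],
  [[0, 0, -0.9], 0, 1],
  [[0, 0, -0.9], 0, 1],
  [[0, 0, -0.5], 0, 1],
  [[0, 0, -0.2], 0, 1],
  [[0, 0, 0], 0, 1],
  [[0, 0, 0], 0, 1],
])

```text
time: 42.6
ee_pos: [0.4584, -0.2686, 0.2035]
ee_rot: [0.999, -0.054, -0.001, -0.001]
force: [-1.3, -0.4, 0.2]
opening: 0.0856
```

```bash
python3 - <<'E'
from go import *
s,M,y=state()
d=wristd(ctrl.get_image("wrist"),s);np.savez("w14.npz",**d);cv2.imwrite("pics/w14.png",d["pixels"][:,:,::-1])
d=ctrl.get_image("scene");np.savez("s14.npz",**d);crop(d,50,150,250,300,4,"pics/s14.png")
to(.4509,.1621,.2,-6.2)
E
```

```text
t 42.6 pos [ 0.4584 -0.2686  0.2035] yaw -6.22 tilt 0.11 F [-1.3 -0.4  0.2] op 0.0856
t 42.7 pos [ 0.4582 -0.2685  0.2031] yaw -6.22 tilt 0.15 F [-0.2 -0.6 -0.2] op 0.0855
units (25mm) tool xyz: [ -2.16 -17.09   0.15] spin units: -0.01
```

View pics/w14.png

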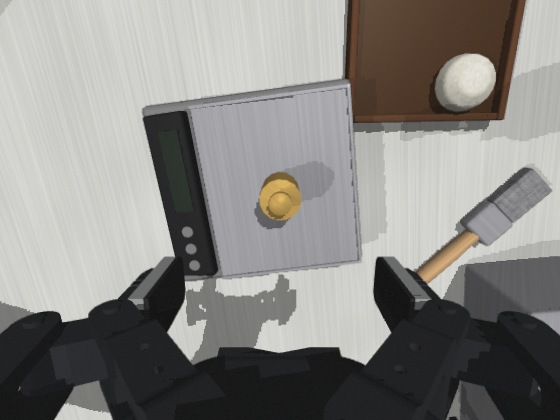

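View pics/s14.png

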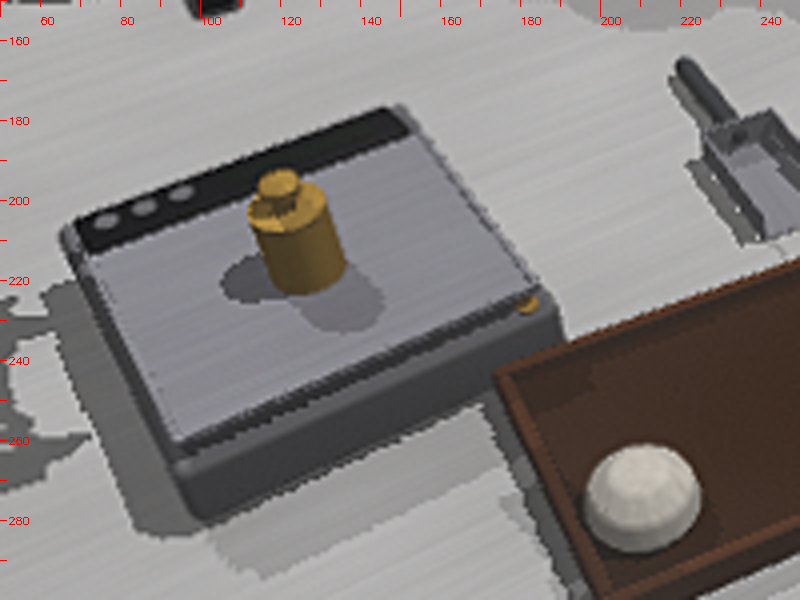

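```bash
python3 - <<'E'
from go import *
d=load("w14.npz")
crop(d,140,60,380,300,3,"pics/w14c.png")
for u,v in [(190,108),(350,86),(360,261),(217,276)]: print(onz(d,u,v,.06).round(4))
print(onz(d,280,205,.124),onz(d,280,198,.106))
E
```

```text
[ 0.3816 -0.1807  0.06  ]
[ 0.5363 -0.1776  0.06  ]
[ 0.5383 -0.3591  0.06  ]
[ 0.379 -0.36   0.06 ]
[ 0.45927686 -0.26998962  0.124     ] [ 0.45951958 -0.2681533   0.106     ]
```

View pics/w14c.png

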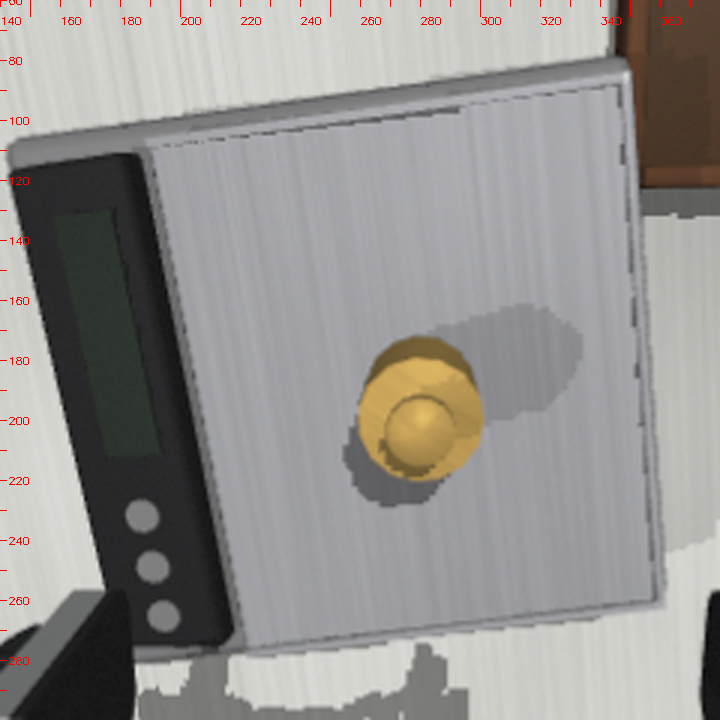

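play_rows([
  [[-0.05, -0.4, 0], 0, 1],
  [[-0.1, -0.8, 0], 0, 1],
  [[-0.115, -0.9, 0], 0, 1],
  [[-0.115, -0.9, 0], 0, 1],
  [[-0.115, -0.9, 0], 0, 1],
  [[-0.115, -0.9, 0], 0, 1],
  [[-0.115, -0.9, 0], 0, 1],
  [[-0.115, -0.9, 0], 0, 1],
  [[-0.115, -0.9, 0], 0, 1],
  [[-0.115, -0.9, 0], 0, 1],
  [[-0.115, -0.9, 0], 0, 1],
  [[-0.115, -0.9, 0], 0, 1],
])

```text
time: 43.9
ee_pos: [0.4534, -0.0105, 0.204]
ee_rot: [0.999, -0.054, -0.001, -0.0]
force: [0.1, -0.4, 0.1]
opening: 0.0857
```

play_rows([
  [[-0.115, -0.9, 0], 0, 1],
  [[-0.115, -0.9, 0], 0, 1],
  [[-0.115, -0.9, 0], 0, 1],
  [[-0.115, -0.9, 0], 0, 1],
  [[-0.115, -0.9, 0], 0, 1],
  [[-0.115, -0.9, 0], 0, 1],
  [[-0.115, -0.9, 0], 0, 1],
  [[-0.05, -0.4, 0], 0, 1],
  [[0, -0.19, 0], 0, 1],
  [[0, 0, 0], 0, 1],
  [[0, 0, 0], 0, 1],
])

```text
time: 45.0
ee_pos: [0.4516, 0.161, 0.2044]
ee_rot: [0.999, -0.054, -0.0, 0.0]
force: [0.3, 0.3, -0.7]
opening: 0.0857
```

```bash
python3 - <<'E'
from go import *
to(.4509,.1623,.066,-6.2)
s,M,y=state()
d=wristd(ctrl.get_image("wrist"),s);np.savez("w15.npz",**d);crop(d,180,80,380,300,3,"pics/w15.png")
E
```

```text
t 45.0 pos [0.4516 0.161  0.2044] yaw -6.25 tilt 0.03 F [ 0.3  0.3 -0.7] op 0.0857
units (25mm) tool xyz: [-0.03 -0.05  5.54] spin units: -0.01
t 45.0 pos [0.4516 0.161  0.2044] yaw -6.25 tilt 0.03 F [ 0.3  0.3 -0.7] op 0.0857
```

View pics/w15.png

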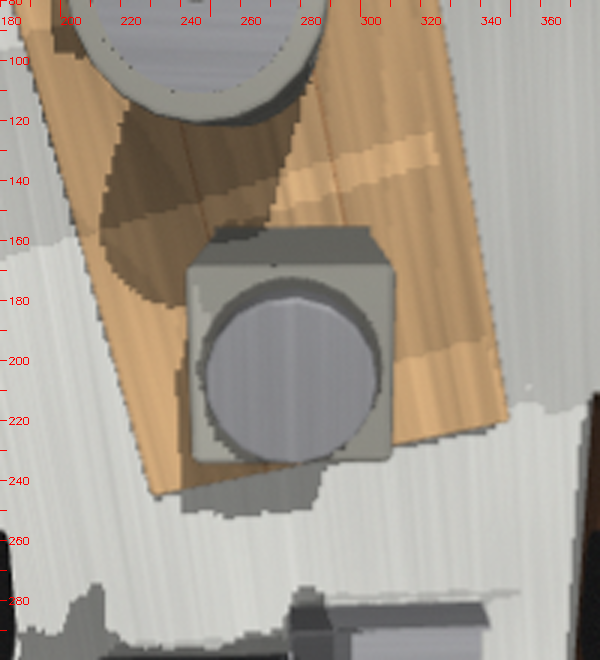

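```bash
python3 - <<'E'
from go import *
d=load("w15.npz")
A=lambda x,y,z,k=3,x0=180,y0=80:onz(d,x0+x/k-.5,y0+y/k-.5,z).round(4)
print(A(291,381,.142)); c=[A(190,265,.126),A(393,267,.126),A(392,459,.126),A(192,459,.126)];print(np.mean(c,0),c)
E
```

```text
[0.4501 0.1629 0.142 ]
[0.450275 0.16325  0.126   ] [array([0.426, 0.194, 0.126]), array([0.4805, 0.1874, 0.126 ]), array([0.4757, 0.1327, 0.126 ]), array([0.4189, 0.1389, 0.126 ])]
```

play_rows([
  [[-0.04, -0.06, 0.4], 0, 1],
  [[0, 0, 0.8], 0, 1],
  [[0, 0, 0.9], 0, 1],
  [[0, 0, 0.9], 0, 1],
  [[0, 0, 0.9], 0, 1],
  [[0, 0, 0.7], 0, 1],
  [[0, 0, 0.4], 0, 1],
  [[0, 0, 0.3], 0, 1],
  [[0, 0, 0.24], 0, 1],
  [[0, 0, 0], 0, 1],
  [[0, 0, 0], 0, 1],
])

```text
time: 46.15
ee_pos: [0.4515, 0.1632, 0.0666]
ee_rot: [0.999, -0.054, 0.001, -0.0]
force: [0.2, 0.2, 0.5]
opening: 0.0853
```

play_rows([
  [[0, 0, 0], 0, 0.4],
  [[0, 0, 0], 0, 0.4],
  [[0, 0, 0], 0, 0.4],
  [[0, 0, 0], 0, 0.4],
  [[0, 0, 0], 0, 0.4],
  [[0, 0, 0], 0, 0.4],
])

```text
time: 46.75
ee_pos: [0.4513, 0.1633, 0.0671]
ee_rot: [0.999, -0.054, 0.0, -0.0]
force: [-1.7, -0.1, 5.5]
opening: 0.057
```

```bash
python3 - <<'E'
from go import *
s,M,y=state()
d=ctrl.get_image("scene");crop(d,220,60,380,210,4,"pics/s16.png")
E
```

```text
t 46.75 pos [0.4513 0.1633 0.0671] yaw -6.21 tilt 0.06 F [-1.7 -0.1  5.5] op 0.057
```

View pics/s16.png

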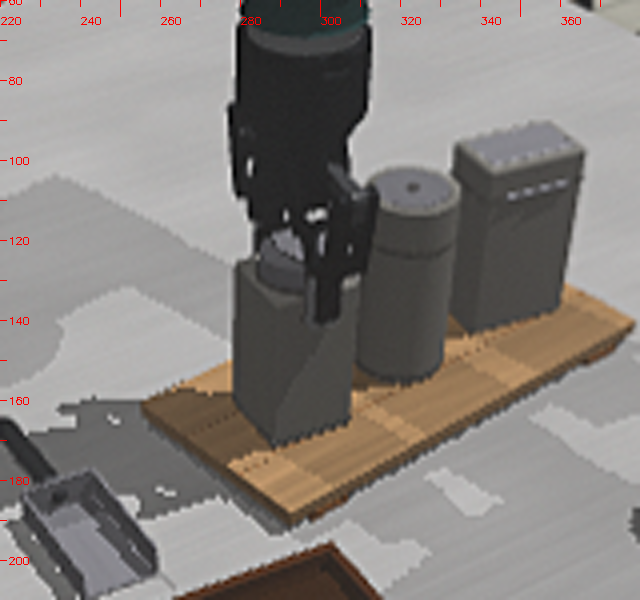

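play_rows([
  [[0, 0, -0.2], 0, 0.4],
  [[0, 0, -0.5], 0, 0.4],
  [[0, 0, -0.7], 0, 0.4],
  [[0, 0, -0.7], 0, 0.4],
  [[0, 0, -0.5], 0, 0.4],
  [[0, 0, -0.3], 0, 0.4],
  [[0, 0, 0], 0, 0.4],
  [[0, 0, 0], 0, 0.4],
])

```text
time: 47.6
ee_pos: [0.4505, 0.163, 0.1382]
ee_rot: [0.999, -0.054, -0.0, 0.0]
force: [0.3, 0.3, -2.1]
opening: 0.0566
```

```bash
python3 go.py .593 -.160 .137 -6.2
```

```text
t 47.6 pos [0.4505 0.163  0.1382] yaw -6.22 tilt 0.04 F [ 0.3  0.3 -2.1] op 0.0566
units (25mm) tool xyz: [ 7.06 12.23  0.05] spin units: -0.01
```

play_rows([
  [[0.17, 0.3, 0], 0, 0.4],
  [[0.35, 0.6, 0], 0, 0.4],
  [[0.46, 0.8, 0], 0, 0.4],
  [[0.46, 0.8, 0], 0, 0.4],
  [[0.46, 0.8, 0], 0, 0.4],
  [[0.46, 0.8, 0], 0, 0.4],
  [[0.46, 0.8, 0], 0, 0.4],
  [[0.46, 0.8, 0], 0, 0.4],
  [[0.46, 0.8, 0], 0, 0.4],
  [[0.46, 0.8, 0], 0, 0.4],
  [[0.46, 0.8, 0], 0, 0.4],
  [[0.46, 0.8, 0], 0, 0.4],
])

```text
time: 48.8
ee_pos: [0.5536, -0.0734, 0.1374]
ee_rot: [0.999, -0.054, -0.001, -0.0]
force: [0.4, 0.8, -1.9]
opening: 0.0566
```

play_rows([
  [[0.46, 0.8, 0], 0, 0.4],
  [[0.46, 0.8, 0], 0, 0.4],
  [[0.47, 0.8, 0], 0, 0.4],
  [[0.35, 0.6, 0], 0, 0.4],
  [[0.2, 0.33, 0], 0, 0.4],
  [[0, 0, 0], 0, 0.4],
  [[0, 0, 0], 0, 0.4],
])

```text
time: 49.5
ee_pos: [0.5926, -0.1594, 0.1381]
ee_rot: [0.999, -0.054, -0.001, -0.0]
force: [0.2, -0.4, -2.7]
opening: 0.0569
```

```bash
python3 go.py .593 -.160 .0611 -6.2
```

```text
t 49.5 pos [ 0.5926 -0.1594  0.1381] yaw -6.21 tilt 0.09 F [ 0.2 -0.4 -2.7] op 0.0569
units (25mm) tool xyz: [0.02 0.02 3.08] spin units: -0.0
```

play_rows([
  [[0, 0, 0.3], 0, 0.4],
  [[0, 0, 0.6], 0, 0.4],
  [[0, 0, 0.7], 0, 0.4],
  [[0, 0, 0.5], 0, 0.4],
  [[0, 0, 0.3], 0, 0.4],
  [[0, 0, 0.2], 0, 0.4],
  [[0, 0, 0.15], 0, 0.4],
  [[0, 0, 0.1], 0, 0.4],
  [[0, 0, 0.1], 0, 0.4],
  [[0, 0, 0.05], 0, 0.4],
  [[0, 0, 0], 0, 0.4],
  [[0, 0, 0], 0, 0.4],
])

```text
time: 50.7
ee_pos: [0.5934, -0.1601, 0.0638]
ee_rot: [0.999, -0.054, 0.0, 0.0]
force: [0.6, -0.7, -1.6]
opening: 0.0565
```

```bash
python3 go.py .593 -.160 .0611 -6.2
```

```text
t 50.7 pos [ 0.5934 -0.1601  0.0638] yaw -6.22 tilt 0.03 F [ 0.6 -0.7 -1.6] op 0.0565
units (25mm) tool xyz: [-0.02 -0.    0.11] spin units: -0.01
```

play_rows([
  [[0, 0, 0.05], 0, 0.4],
  [[0, 0, 0.04], 0, 0.4],
  [[0, 0, 0], 0, 0.4],
])

```text
time: 51.0
ee_pos: [0.5932, -0.16, 0.0612]
ee_rot: [0.999, -0.054, -0.0, -0.0]
force: [-0.6, 0.4, -2.2]
opening: 0.0565
```

play_rows([
  [[0, 0, 0.03], 0, 0.4],
  [[0, 0, 0.02], 0, 0.4],
  [[0, 0, 0], 0, 0.4],
])

```text
time: 51.3
ee_pos: [0.5933, -0.1601, 0.0611]
ee_rot: [0.999, -0.054, 0.0, 0.0]
force: [-1.8, 0.7, 5.7]
opening: 0.0568
```

Contact; release, rise and look.

play_rows([
  [[0, 0, 0], 0, 0.8],
  [[0, 0, 0], 0, 1],
  [[0, 0, 0], 0, 1],
  [[0, 0, 0], 0, 1],
  [[0, 0, 0], 0, 1],
])

```text
time: 51.8
ee_pos: [0.5932, -0.16, 0.0599]
ee_rot: [0.999, -0.054, -0.0, -0.0]
force: [0.1, 0.2, -0.7]
opening: 0.0853
```

play_rows([
  [[0, 0, -0.3], 0, 1],
  [[0, 0, -0.6], 0, 1],
  [[0, 0, -0.9], 0, 1],
  [[0, 0, -0.9], 0, 1],
  [[0, 0, -0.9], 0, 1],
  [[0, 0, -0.9], 0, 1],
  [[0, 0, -0.8], 0, 1],
  [[0, 0, -0.3], 0, 1],
  [[0, 0, 0], 0, 1],
  [[0, 0, 0], 0, 1],
])

```text
time: 52.8
ee_pos: [0.5929, -0.1599, 0.1997]
ee_rot: [0.999, -0.054, -0.0, -0.0]
force: [0.1, 0.2, -0.7]
opening: 0.0855
```

```bash
python3 - <<'E'
from go import *
to(.4394,.2612,.2,-6.2)
s,M,y=state()
d=wristd(ctrl.get_image("wrist"),s);np.savez("w17.npz",**d);crop(d,200,100,360,260,3,"pics/w17.png")
E
```

```text
t 52.8 pos [ 0.5929 -0.1599  0.1997] yaw -6.22 tilt 0.03 F [ 0.1  0.2 -0.7] op 0.0855
units (25mm) tool xyz: [-7.930e+00 -1.608e+01 -1.000e-02] spin units: -0.01
t 52.8 pos [ 0.5929 -0.1599  0.1997] yaw -6.22 tilt 0.03 F [ 0.1  0.2 -0.7] op 0.0855
```

View pics/w17.png

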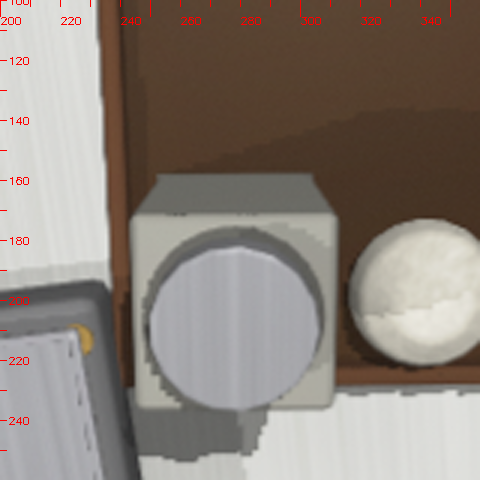

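```bash
python3 - <<'E'
from go import *
d=load("w17.npz")
A=lambda x,y,z,k=3,x0=200,y0=100:onz(d,x0+x/k-.5,y0+y/k-.5,z).round(4)
print("lid",A(234,328,.136)); c=[A(131,213,.12),A(336,214,.12),A(334,407,.12),A(133,408,.12)];print(np.mean(c,0))
E
```

```text
lid [ 0.592  -0.1602  0.136 ]
[ 0.591775 -0.160175  0.12    ]
```

play_rows([
  [[-0.2, -0.4, 0], 0, 1],
  [[-0.4, -0.8, 0], 0, 1],
  [[-0.44, -0.9, 0], 0, 1],
  [[-0.44, -0.9, 0], 0, 1],
  [[-0.44, -0.9, 0], 0, 1],
  [[-0.44, -0.9, 0], 0, 1],
  [[-0.44, -0.9, 0], 0, 1],
  [[-0.44, -0.9, 0], 0, 1],
  [[-0.44, -0.9, 0], 0, 1],
  [[-0.44, -0.9, 0], 0, 1],
  [[-0.44, -0.9, 0], 0, 1],
  [[-0.44, -0.9, 0], 0, 1],
])

```text
time: 54.05
ee_pos: [0.4942, 0.1092, 0.1995]
ee_rot: [0.999, -0.054, -0.001, -0.0]
force: [0.4, 0.2, 0.2]
opening: 0.0855
```

play_rows([
  [[-0.44, -0.9, 0], 0, 1],
  [[-0.44, -0.9, 0], 0, 1],
  [[-0.44, -0.9, 0], 0, 1],
  [[-0.44, -0.9, 0], 0, 1],
  [[-0.44, -0.9, 0], 0, 1],
  [[-0.44, -0.85, 0], 0, 1],
  [[-0.29, -0.53, 0], 0, 1],
  [[0, 0, 0], 0, 1],
  [[0, 0, 0], 0, 1],
])

```text
time: 54.95
ee_pos: [0.439, 0.2611, 0.1998]
ee_rot: [0.999, -0.054, -0.0, 0.0]
force: [-0.5, 0.4, -0.1]
opening: 0.0853
```

```bash
python3 - <<'E'
from go import *
to(.4396,.2614,.078,-6.2)
s,M,y=state()
d=wristd(ctrl.get_image("wrist"),s);np.savez("w18.npz",**d);crop(d,180,80,380,300,3,"pics/w18.png")
E
```

```text
t 54.95 pos [0.439  0.2611 0.1998] yaw -6.16 tilt 0.05 F [-0.5  0.4 -0.1] op 0.0853
units (25mm) tool xyz: [ 0.03 -0.02  4.87] spin units: 0.01
t 54.95 pos [0.439  0.2611 0.1998] yaw -6.16 tilt 0.05 F [-0.5  0.4 -0.1] op 0.0853
```

View pics/w18.png

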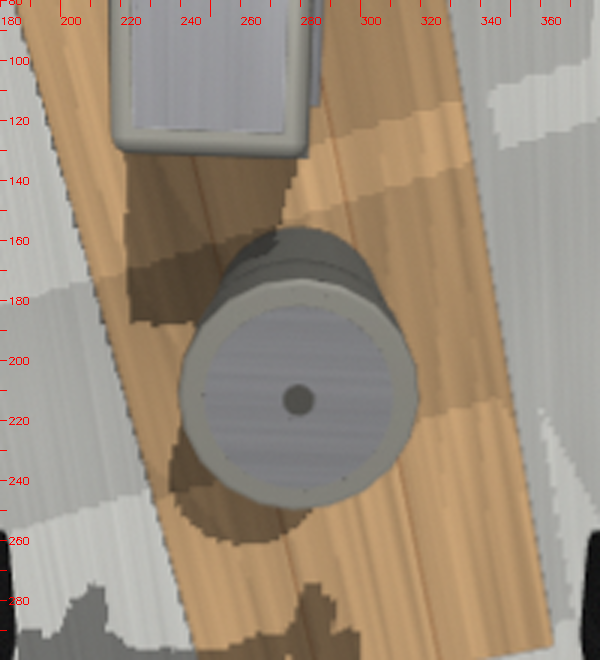

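play_rows([
  [[0.02, 0, 0.4], 0, 1],
  [[0, 0, 0.8], 0, 1],
  [[0, 0, 0.9], 0, 1],
  [[0, 0, 0.9], 0, 1],
  [[0, 0, 0.8], 0, 1],
  [[0, 0, 0.5], 0, 1],
  [[0, 0, 0.3], 0, 1],
  [[0, 0, 0.27], 0, 1],
  [[0, 0, 0], 0, 1],
  [[0, 0, 0], 0, 1],
])

```text
time: 56.0
ee_pos: [0.4408, 0.2613, 0.0789]
ee_rot: [0.999, -0.054, 0.0, -0.0]
force: [-0.0, 0.6, 0.5]
opening: 0.0857
```

play_rows([
  [[0, 0, 0], 0, 0.4],
  [[0, 0, 0], 0, 0.4],
  [[0, 0, 0], 0, 0.4],
  [[0, 0, 0], 0, 0.4],
  [[0, 0, 0], 0, 0.4],
  [[0, 0, 0], 0, 0.4],
])

```text
time: 56.6
ee_pos: [0.4406, 0.2615, 0.0795]
ee_rot: [0.999, -0.054, 0.0, -0.001]
force: [-2.1, 0.2, 6.0]
opening: 0.0607
```

```bash
python3 - <<'E'
from go import *
d=load("w18.npz");print(onz(d,278.8,80+397/3-.5,.146))
state()
E
```

```text
[0.4390918 0.2609589 0.146    ]
t 56.6 pos [0.4406 0.2615 0.0795] yaw -6.2 tilt 0.08 F [-2.1  0.2  6. ] op 0.0607
```

play_rows([
  [[0, 0, -0.2], 0, 0.4],
  [[0, 0, -0.5], 0, 0.4],
  [[0, 0, -0.7], 0, 0.4],
  [[0, 0, -0.7], 0, 0.4],
  [[0, 0, -0.5], 0, 0.4],
  [[0, 0, -0.3], 0, 0.4],
  [[0, 0, 0], 0, 0.4],
  [[0, 0, 0], 0, 0.4],
])

```text
time: 57.4
ee_pos: [0.4399, 0.2609, 0.1504]
ee_rot: [0.999, -0.054, -0.0, 0.0]
force: [0.2, -0.0, -2.2]
opening: 0.0605
```

```bash
python3 go.py .6055 -.0555 .15 -6.2
```

```text
t 57.4 pos [0.4399 0.2609 0.1504] yaw -6.22 tilt 0.04 F [ 0.2 -0.  -2.2] op 0.0605
units (25mm) tool xyz: [ 7.96 11.86  0.02] spin units: -0.0
```

play_rows([
  [[0.2, 0.3, 0], 0, 0.4],
  [[0.4, 0.6, 0], 0, 0.4],
  [[0.54, 0.8, 0], 0, 0.4],
  [[0.54, 0.8, 0], 0, 0.4],
  [[0.54, 0.8, 0], 0, 0.4],
  [[0.54, 0.8, 0], 0, 0.4],
  [[0.54, 0.8, 0], 0, 0.4],
  [[0.54, 0.8, 0], 0, 0.4],
  [[0.54, 0.8, 0], 0, 0.4],
  [[0.54, 0.8, 0], 0, 0.4],
  [[0.54, 0.8, 0], 0, 0.4],
  [[0.54, 0.8, 0], 0, 0.4],
])

```text
time: 58.6
ee_pos: [0.5648, 0.022, 0.1497]
ee_rot: [0.999, -0.054, -0.001, 0.0]
force: [-0.1, 0.3, -2.8]
opening: 0.0604
```

play_rows([
  [[0.54, 0.8, 0], 0, 0.4],
  [[0.54, 0.8, 0], 0, 0.4],
  [[0.47, 0.7, 0], 0, 0.4],
  [[0.28, 0.45, 0], 0, 0.4],
  [[0.13, 0.21, 0], 0, 0.4],
  [[0, 0, 0], 0, 0.4],
  [[0, 0, 0], 0, 0.4],
])

```text
time: 59.3
ee_pos: [0.6054, -0.0546, 0.1507]
ee_rot: [0.999, -0.054, -0.0, -0.0]
force: [0.3, -0.0, -2.5]
opening: 0.0608
```

```bash
python3 go.py .6055 -.0555 .0735 -6.2
```

```text
t 59.3 pos [ 0.6054 -0.0546  0.1507] yaw -6.19 tilt 0.06 F [ 0.3 -0.  -2.5] op 0.0608
units (25mm) tool xyz: [0.01 0.04 3.09] spin units: 0.0
```

play_rows([
  [[0, 0, 0.3], 0, 0.4],
  [[0, 0, 0.6], 0, 0.4],
  [[0, 0, 0.7], 0, 0.4],
  [[0, 0, 0.5], 0, 0.4],
  [[0, 0, 0.3], 0, 0.4],
  [[0, 0, 0.2], 0, 0.4],
  [[0, 0, 0.15], 0, 0.4],
  [[0, 0, 0.1], 0, 0.4],
  [[0, 0, 0.1], 0, 0.4],
  [[0, 0, 0.05], 0, 0.4],
  [[0, 0, 0.05], 0, 0.4],
  [[0, 0, 0], 0, 0.4],
])

```text
time: 60.5
ee_pos: [0.606, -0.0553, 0.0746]
ee_rot: [0.999, -0.054, 0.0, 0.0]
force: [0.0, 0.1, -3.5]
opening: 0.0604
```

play_rows([
  [[0, 0, 0.03], 0, 0.4],
  [[0, 0, 0], 0, 0.4],
  [[0, 0, 0], 0, 0.4],
])

```text
time: 60.8
ee_pos: [0.606, -0.0553, 0.0739]
ee_rot: [0.999, -0.054, 0.0, 0.0]
force: [-0.7, 0.2, -3.0]
opening: 0.0604
```

play_rows([
  [[0, 0, 0.03], 0, 0.4],
  [[0, 0, 0.02], 0, 0.4],
  [[0, 0, 0], 0, 0.4],
])

```text
time: 61.1
ee_pos: [0.6061, -0.0553, 0.0736]
ee_rot: [0.999, -0.054, 0.0, 0.0]
force: [-2.6, -0.3, 5.2]
opening: 0.0605
```

play_rows([
  [[0, 0, 0], 0, 0.8],
  [[0, 0, 0], 0, 1],
  [[0, 0, 0], 0, 1],
  [[0, 0, 0], 0, 1],
  [[0, 0, 0], 0, 1],
])

```text
time: 61.6
ee_pos: [0.606, -0.0553, 0.0724]
ee_rot: [0.999, -0.054, 0.0, -0.0]
force: [0.4, 0.0, 0.0]
opening: 0.0857
```

play_rows([
  [[0, 0, -0.3], 0, 1],
  [[0, 0, -0.6], 0, 1],
  [[0, 0, -0.9], 0, 1],
  [[0, 0, -0.9], 0, 1],
  [[0, 0, -0.9], 0, 1],
  [[0, 0, -0.9], 0, 1],
  [[0, 0, -0.4], 0, 1],
  [[0, 0, -0.2], 0, 1],
  [[0, 0, 0], 0, 1],
  [[0, 0, 0], 0, 1],
])

```text
time: 62.6
ee_pos: [0.6052, -0.0551, 0.199]
ee_rot: [0.999, -0.054, -0.001, -0.0]
force: [-0.9, 1.0, -0.0]
opening: 0.0853
```

```bash
python3 - <<'E'
from go import *
to(.4292,.3605,.2,-6.2)
s,M,y=state()
d=wristd(ctrl.get_image("wrist"),s);np.savez("w19.npz",**d);crop(d,180,80,380,300,3,"pics/w19.png")
E
```

```text
t 62.6 pos [ 0.6052 -0.0551  0.199 ] yaw -6.22 tilt 0.1 F [-0.9  1.  -0. ] op 0.0853
units (25mm) tool xyz: [ -8.8  -15.76  -0.02] spin units: -0.01
t 62.6 pos [ 0.6052 -0.0551  0.199 ] yaw -6.22 tilt 0.1 F [-0.9  1.  -0. ] op 0.0853
```

View pics/w19.png

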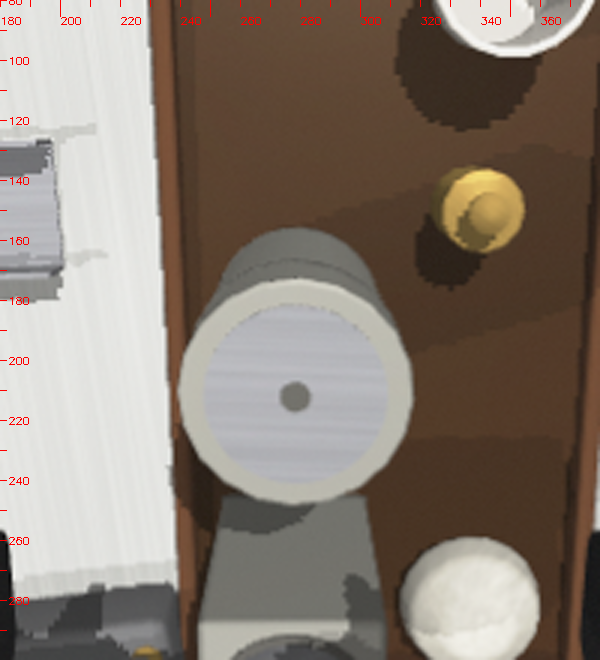

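play_rows([
  [[-0.22, -0.4, 0], 0, 1],
  [[-0.45, -0.8, 0], 0, 1],
  [[-0.5, -0.9, 0], 0, 1],
  [[-0.5, -0.9, 0], 0, 1],
  [[-0.5, -0.9, 0], 0, 1],
  [[-0.5, -0.9, 0], 0, 1],
  [[-0.5, -0.9, 0], 0, 1],
  [[-0.5, -0.9, 0], 0, 1],
  [[-0.5, -0.9, 0], 0, 1],
  [[-0.5, -0.9, 0], 0, 1],
  [[-0.5, -0.9, 0], 0, 1],
  [[-0.5, -0.9, 0], 0, 1],
])

```text
time: 63.85
ee_pos: [0.4909, 0.2149, 0.1992]
ee_rot: [0.999, -0.054, -0.001, 0.0]
force: [0.0, -0.3, 0.7]
opening: 0.0853
```

play_rows([
  [[-0.5, -0.9, 0], 0, 1],
  [[-0.5, -0.9, 0], 0, 1],
  [[-0.5, -0.9, 0], 0, 1],
  [[-0.5, -0.9, 0], 0, 1],
  [[-0.5, -0.9, 0], 0, 1],
  [[-0.4, -0.7, 0], 0, 1],
  [[-0.23, -0.36, 0], 0, 1],
  [[0, 0, 0], 0, 1],
  [[0, 0, 0], 0, 1],
])

```text
time: 64.75
ee_pos: [0.4296, 0.3598, 0.1997]
ee_rot: [0.999, -0.054, -0.0, 0.0]
force: [-0.5, 0.2, -0.5]
opening: 0.0854
```

```bash
python3 - <<'E'
from go import *
d=load("w19.npz");print("round",onz(d,180+296/3-.5,80+391/3-.5,.14),onz(d,180+296/3-.5,80+397/3-.5,.14),"small",onz(d,180+484/3-.5,80+211/3-.5,.046))
to(.4294,.3607,.078,-6.2)
s,M,y=state()
d=wristd(ctrl.get_image("wrist"),s);np.savez("w20.npz",**d);crop(d,180,80,380,300,3,"pics/w20.png")
E
```

```text
round [ 0.60476448 -0.05500305  0.14      ] [ 0.60458862 -0.05660811  0.14      ] small [ 0.67289257 -0.02374503  0.046     ]
t 64.75 pos [0.4296 0.3598 0.1997] yaw -6.21 tilt 0.06 F [-0.5  0.2 -0.5] op 0.0854
units (25mm) tool xyz: [-0.01 -0.04  4.87] spin units: -0.0
t 64.75 pos [0.4296 0.3598 0.1997] yaw -6.21 tilt 0.06 F [-0.5  0.2 -0.5] op 0.0854
```

View pics/w20.png

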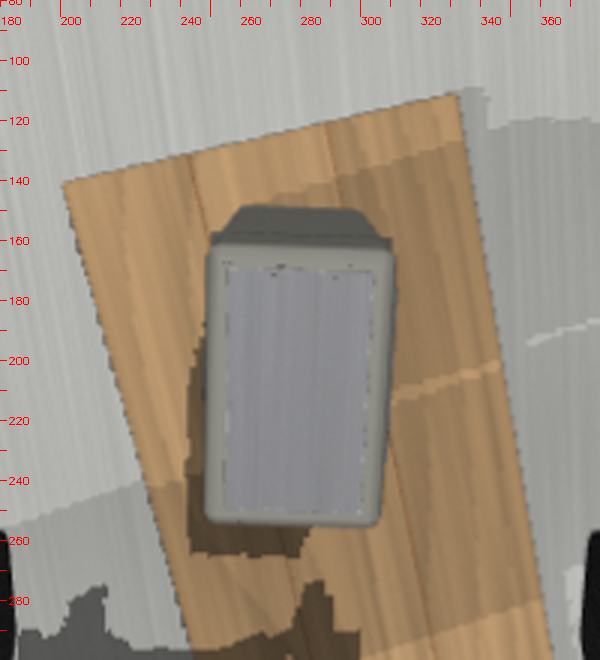

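```bash
python3 - <<'E'
from go import *
d=load("w20.npz")
A=lambda x,y,z,k=3,x0=180,y0=80:onz(d,x0+x/k-.5,y0+y/k-.5,z).round(4)
c=[A(208,243,.144),A(392,243,.144),A(380,523,.144),A(208,522,.144)];print(np.mean(c,0),c)
c=[A(225,265,.144),A(372,268,.144),A(361,513,.144),A(222,513,.144)];print(np.mean(c,0))
E
```

```text
[0.429625 0.361475 0.144   ] [array([0.412 , 0.4005, 0.144 ]), array([0.4568, 0.3956, 0.144 ]), array([0.4475, 0.3223, 0.144 ]), array([0.4022, 0.3275, 0.144 ])]
[0.42895  0.359975 0.144   ]
```

play_rows([
  [[0, -0.03, 0.4], 0, 1],
  [[0, 0, 0.8], 0, 1],
  [[0, 0, 0.9], 0, 1],
  [[0, 0, 0.9], 0, 1],
  [[0, 0, 0.8], 0, 1],
  [[0, 0, 0.5], 0, 1],
  [[0, 0, 0.3], 0, 1],
  [[0, 0, 0.27], 0, 1],
  [[0, 0, 0], 0, 1],
  [[0, 0, 0], 0, 1],
])

```text
time: 65.8
ee_pos: [0.4305, 0.3613, 0.079]
ee_rot: [0.999, -0.054, 0.0, -0.0]
force: [-0.1, -0.6, -0.3]
opening: 0.0854
```

play_rows([
  [[0, 0, 0], 0, 0.3],
  [[0, 0, 0], 0, 0.3],
  [[0, 0, 0], 0, 0.3],
  [[0, 0, 0], 0, 0.3],
  [[0, 0, 0], 0, 0.3],
  [[0, 0, 0], 0, 0.3],
  [[0, 0, 0], 0, 0.3],
])

```text
time: 66.5
ee_pos: [0.4304, 0.3616, 0.0793]
ee_rot: [0.999, -0.054, 0.0, -0.001]
force: [-0.8, -0.2, 6.2]
opening: 0.0472
```

play_rows([
  [[0, 0, -0.2], 0, 0.3],
  [[0, 0, -0.5], 0, 0.3],
  [[0, 0, -0.7], 0, 0.3],
  [[0, 0, -0.7], 0, 0.3],
  [[0, 0, -0.5], 0, 0.3],
  [[0, 0, -0.3], 0, 0.3],
  [[0, 0, 0], 0, 0.3],
  [[0, 0, 0], 0, 0.3],
])

```text
time: 67.3
ee_pos: [0.4296, 0.3607, 0.1503]
ee_rot: [0.999, -0.054, -0.0, 0.0]
force: [0.6, -0.4, -2.7]
opening: 0.0471
```

```bash
python3 go.py .6155 .047 .15 -6.2
```

```text
t 67.3 pos [0.4296 0.3607 0.1503] yaw -6.22 tilt 0.05 F [ 0.6 -0.4 -2.7] op 0.0471
units (25mm) tool xyz: [8.750e+00 1.167e+01 1.000e-02] spin units: -0.01
```

play_rows([
  [[0.225, 0.3, 0], 0, 0.3],
  [[0.45, 0.6, 0], 0, 0.3],
  [[0.6, 0.8, 0], 0, 0.3],
  [[0.6, 0.8, 0], 0, 0.3],
  [[0.6, 0.8, 0], 0, 0.3],
  [[0.6, 0.8, 0], 0, 0.3],
  [[0.6, 0.8, 0], 0, 0.3],
  [[0.6, 0.8, 0], 0, 0.3],
  [[0.6, 0.8, 0], 0, 0.3],
  [[0.6, 0.8, 0], 0, 0.3],
  [[0.6, 0.8, 0], 0, 0.3],
  [[0.6, 0.8, 0], 0, 0.3],
])

```text
time: 68.5
ee_pos: [0.5715, 0.12, 0.1497]
ee_rot: [0.999, -0.054, -0.001, 0.0]
force: [-0.4, 0.1, -3.8]
opening: 0.0474
```

play_rows([
  [[0.6, 0.8, 0], 0, 0.3],
  [[0.6, 0.8, 0], 0, 0.3],
  [[0.45, 0.6, 0], 0, 0.3],
  [[0.3, 0.4, 0], 0, 0.3],
  [[0.1, 0.14, 0], 0, 0.3],
  [[0, 0, 0], 0, 0.3],
  [[0, 0, 0], 0, 0.3],
])

```text
time: 69.2
ee_pos: [0.6146, 0.0488, 0.1506]
ee_rot: [0.999, -0.054, -0.0, -0.0]
force: [-0.0, 0.2, -2.9]
opening: 0.0473
```

```bash
python3 go.py .6152 .047 .0733 -6.2
```

```text
t 69.2 pos [0.6146 0.0488 0.1506] yaw -6.18 tilt 0.06 F [-0.   0.2 -2.9] op 0.0473
units (25mm) tool xyz: [0.03 0.07 3.09] spin units: 0.01
```

play_rows([
  [[0, 0.05, 0.3], 0, 0.3],
  [[0, 0, 0.6], 0, 0.3],
  [[0, 0, 0.7], 0, 0.3],
  [[0, 0, 0.5], 0, 0.3],
  [[0, 0, 0.3], 0, 0.3],
  [[0, 0, 0.2], 0, 0.3],
  [[0, 0, 0.15], 0, 0.3],
  [[0, 0, 0.1], 0, 0.3],
  [[0, 0, 0.1], 0, 0.3],
  [[0, 0, 0.05], 0, 0.3],
  [[0, 0, 0.05], 0, 0.3],
  [[0, 0, 0], 0, 0.3],
])

```text
time: 70.4
ee_pos: [0.6152, 0.0468, 0.0746]
ee_rot: [0.999, -0.054, 0.0, 0.0]
force: [0.1, 0.5, -3.0]
opening: 0.047
```

play_rows([
  [[0, 0, 0.03], 0, 0.3],
  [[0, 0, 0], 0, 0.3],
  [[0, 0, 0], 0, 0.3],
])

```text
time: 70.7
ee_pos: [0.6152, 0.0468, 0.0739]
ee_rot: [0.999, -0.054, 0.0, -0.0]
force: [0.4, 0.4, -3.4]
opening: 0.0471
```

play_rows([
  [[0, 0, 0.03], 0, 0.3],
  [[0, 0, 0.02], 0, 0.3],
  [[0, 0, 0], 0, 0.3],
])

```text
time: 71.0
ee_pos: [0.6153, 0.0468, 0.0733]
ee_rot: [0.999, -0.054, 0.0, 0.0]
force: [-1.0, -0.3, 2.8]
opening: 0.0472
```

play_rows([
  [[0, 0, 0], 0, 0.8],
  [[0, 0, 0], 0, 1],
  [[0, 0, 0], 0, 1],
  [[0, 0, 0], 0, 1],
  [[0, 0, 0], 0, 1],
  [[0, 0, 0], 0, 1],
])

```text
time: 71.6
ee_pos: [0.6152, 0.0469, 0.0725]
ee_rot: [0.999, -0.054, -0.0, -0.0]
force: [0.8, 0.2, -0.5]
opening: 0.0852
```

play_rows([
  [[0, 0, -0.3], 0, 1],
  [[0, 0, -0.6], 0, 1],
  [[0, 0, -0.9], 0, 1],
  [[0, 0, -0.9], 0, 1],
  [[0, 0, -0.9], 0, 1],
  [[0, 0, -0.9], 0, 1],
  [[0, 0, -0.9], 0, 1],
  [[0, 0, -0.9], 0, 1],
  [[0, 0, -0.9], 0, 1],
  [[0, 0, -0.9], 0, 1],
  [[0, 0, -0.5], 0, 1],
  [[0, 0, -0.3], 0, 1],
])

```text
time: 72.8
ee_pos: [0.6159, 0.0468, 0.2976]
ee_rot: [0.999, -0.054, 0.002, -0.0]
force: [0.8, 0.6, -0.1]
opening: 0.0852
```

play_rows([
  [[-0.3, 0.3, 0], 0, 1],
  [[0, 0, 0], 0, 1],
  [[0, 0, 0], 0, 1],
  [[0, 0, 0], 0, 1],
])

```text
time: 73.2
ee_pos: [0.6062, 0.0401, 0.2938]
ee_rot: [0.999, -0.054, -0.001, -0.0]
force: [0.5, 0.2, -0.3]
opening: 0.0853
```

```bash
python3 - <<'E'
from go import *
s,M,y=state()
d=wristd(ctrl.get_image("wrist"),s);np.savez("w21.npz",**d)
crop(d,235,110,385,250,5,"pics/w21a.png")
d=ctrl.get_image("scene");np.savez("s21.npz",**d);crop(d,50,130,360,320,2,"pics/s21.png")
d=ctrl.get_image("top");np.savez("t21.npz",**d);crop(d,220,165,375,260,5,"pics/t21.png");
E
```

```text
t 73.2 pos [0.6062 0.0401 0.2938] yaw -6.23 tilt 0.12 F [ 0.5  0.2 -0.3] op 0.0853
```

View pics/w21a.png

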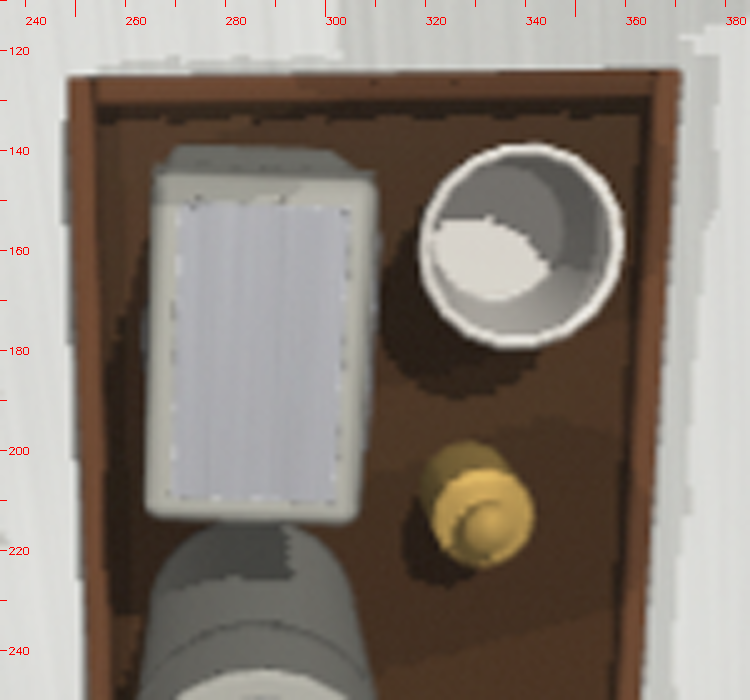

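View pics/s21.png

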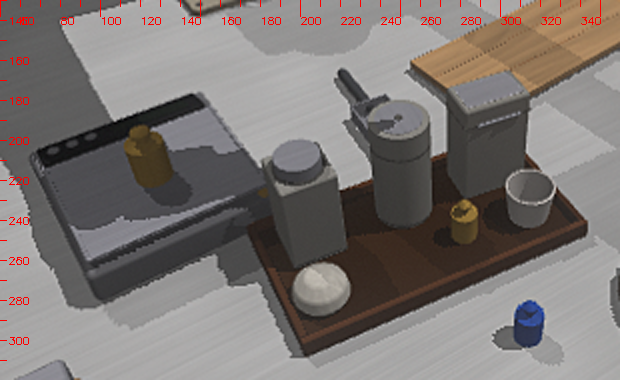

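View pics/t21.png

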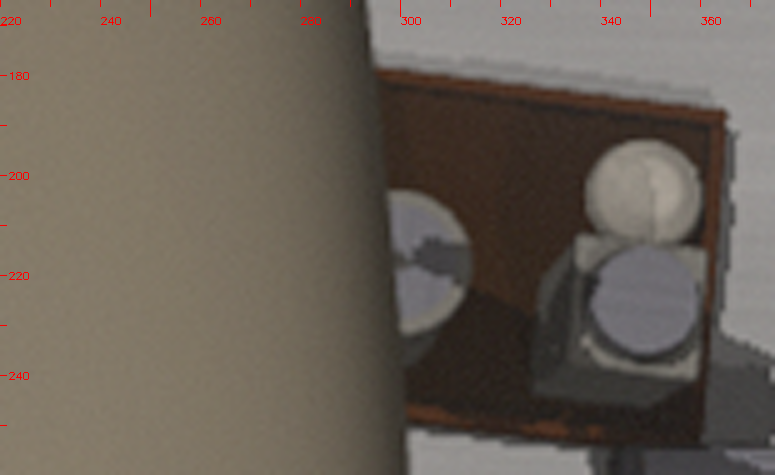

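```bash
python3 - <<'E'
from go import *
d=load("w21.npz")
A=lambda x,y,z:onz(d,235+x/5-.5,110+y/5-.5,z).round(4)
c=[A(155,175,.138),A(377,177,.138),A(357,521,.138),A(146,516,.138)];print("flat",np.mean(c,0))
print("small",A(487,528,.061),A(484,517,.046))
a=load("s0.npz") if False else load("scene0.npz");b=load("s21.npz")
g=lambda z:cv2.GaussianBlur(cv2.cvtColor(z["pixels"],cv2.COLOR_RGB2GRAY),(3,3),0)
A0,B=g(a),g(b)
for n,(x0,y0,x1,y1) in dict(round=(232,176,268,245),sq=(178,196,226,264),flat=(270,160,318,230),small=(272,226,292,254)).items():
    T=A0[y0:y1,x0:x1];S=B[y0-8:y1+8,x0-8:x1+8]
    r=cv2.matchTemplate(S,T,cv2.TM_CCOEFF_NORMED);_,m,_,l=cv2.minMaxLoc(r);print(n,"px shift",l[0]-8,l[1]-8,round(m,3))
E
```

```text
flat [0.61465 0.04585 0.138  ]
small [ 0.6714 -0.0222  0.061 ] [ 0.6729 -0.0236  0.046 ]
round px shift 0 0 0.93
sq px shift 0 0 0.985
flat px shift 0 0 0.987
small px shift 0 0 0.999
```

```bash
python3 -c "
from workcell import ctrl
s=ctrl.sense();print(s['time'],s['force'],abs(s['qd']).max());print(ctrl.sign_off())"
```

```text
73.35 [ 0.29435027  0.93254736 -0.14712384] 0.004935741798669115
the job is handed in; nothing more can be done
None
```

I moved the three tins to the board, set the larger weight on the scale pan, and put the tins back in the order square, round, flat. I handed the job in at 73 s; no verdict is reported.

**Last checks**
- **Weight:** it stands upright about 1 mm from the pan's middle. It was lowered slowly and released with almost no force on it.
- **Tins:** wrist-camera positions agree with the starting ones to about 1 mm. Matching the scene picture against the first one gave no pixel shift for any tin. All are upright, and at release the gripper was within about 1° of the rack's direction.
- **Small weight:** no shift, and it was never touched.
- **Arm:** open, still and clear of everything, with the tool at about 0.29 m.

**What disagreed**
- **Finger position:** the fingertips turned out to be about 35–40 mm behind the TCP, not at it as the description says. My first grips were therefore higher than planned: the square tin was held near its upper edge, and the weight by its knob instead of its body. Both held. I gripped the tins lower on the way back.
- **Pan position:** the fixed cameras and the wrist camera differed by about 5 mm in y. I aimed between the two, and after placing, the wrist camera confirmed the position.
- **Square tin's angle:** at the start it stood about 3.5° off the rack's direction. I put it back square to the rack.
- **Round tin match:** its picture match was weaker (0.93, the others above 0.98), probably because of the arm's shadow on its lid. The wrist-camera check of its position still agreed.

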